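Swap the D cells in the roll-top charging garage

ROBOT

A 6-joint arm with a two-finger parallel gripper is mounted at the origin on the work surface. World frame = base frame: x ahead of the robot, y to its left, z up, the work surface at z = 0. Lengths are in mm, angles in rad, forces in N, time in s.
With the tool pointing down it reaches from about 350 to 875 mm from the base axis. Payload 15.5 kg.
Tool frame: the origin (TCP) lies on the front face of the gripper's body, between the roots of the fingers; the fingertips stand env.tips_ahead ahead of it and the grasp point (between the pads) lies 54 mm ahead of it (env.tips_ahead is the distance from the TCP to the fingertips, in mm); z points along the fingers, x is the direction in which the jaws open and shut, and the axes are right-handed (so a half turn about z gives the same grasp; the last joint's range is limited). The gripper opens to 85 mm and grips with 20 to 120 N. Pads are 22 mm wide; open, the fingers measure 114 mm over their backs; the gripper's body (76 mm by 85 mm) begins 54 mm behind the grasp point. The pads swing forward as they close: fully open they stand 13 mm farther back than shut.
Start: joints at [1.119, 0.494, 1.345, -0, 1.302, -0.096], TCP at [217.708, 585.859, 303.877] pointing down, gripper open.
Joint ranges: [-2.91, 2.91], [-0.82, 2.16], [0.22, 2.67], [-1.22, 4.37], [0.12, 2.79], [-3.08, 3.08]. Speed limits (rad/s): [1.89, 1.89, 2.57, 3.01, 3.01, 3.01].

INTERFACE

Orientations are given as a unit quaternion [x, y, z, w].
In Python, from bench import env gives the robot as it stands. The module is installed in compiled form; this text tells all that it offers.
- The arm moves only by the shell command python3 -m handwheel 'ROWS'. ROWS is JSON, a list that holds one entry, the list of rows, each a list of 7 numbers: the closure, from 0 (fully open) to 1 (shut), then the shift along the world's x, y, z in m, then the turn, a rotation vector about the world's x, y, z in rad. A call has 1 to 5 rows; each row is the pose to reach, as a shift and turn from the pose commanded when the call began; what a row does not reach only later rows make up. A row lasts 1/12 s, in which the tool goes at most 41.7 mm and 7.16 degrees, less where a joint would pass 70% of its speed; a pose out of reach is approached as far as the arm can. A call with a gripper value outside its range is refused whole. The fingers move at their own pace and stop on an object; the grip force is fixed at half the most. Time passes only in rows, so rows that repeat a pose let the fingers close. It gives the time, the measured TCP pose, the force and the opening at its end, in the units of the state.
- env.state(): the state, without advancing time (a new reading comes with each control period).
- env.snapshot(name): name is "scene" or "top"; returns a dict with "color" (480x640x3 uint8, blue, green, red), "depth" (480x640 float32, mm along the optical axis (not along the pixel's ray), 0 where there is no reading), "fx", "fy", "cx", "cy" (pixels), "cam_to_world" (4x4, takes a point from camera to world coordinates). Camera axes: x right, y up, looking along -z (the intrinsics and any distortion apply to the point x, -y, -z); pixel columns grow to the right and rows downward; lengths in mm; the calibration is good to about 2 mm. A picture is of the moment at which its call begins.
- env.hand_in(): hands the job in, once; it reports no verdict.
The state is a dict: "time_s": time; "q": joint angles; "qd": joint speeds; "joint_efforts": joint torques, N m; "ee_pos": TCP position; "eef_rot": TCP orientation; "wrist_force": force on the tool from outside, world axes, zero at the start; "moment": the same for the moment, N m; "finger_gap": finger opening in mm.
Only numpy, scipy, OpenCV 4.12 (cv2) and the standard library are available. Lean on these libraries where they do the work, as an engineer would, in place of code of your own. Each camera call takes 0.05 s, during which the arm holds its last target.

TASK

Roll the charging garage's shutter fully up, move every charged blue cell from the charger to the green ready pan, and put every flat orange cell on charge, one to a bay, plus end to the fixed outer contact: press its minus end against the spring slide in the middle and roll it down until it lies level under the lip with its nub on the contact. Only then roll the shutter fully down. Leave the other things on the worktop where they are.

Things in the scene. Friction and masses are not known exactly. Their poses are not given: they have to be found in the camera images.
- garage: stainless cabinet, fixed, 398 x 336 x 259 mm. Origin under its centre; x from open front (-x) to closed rear, z up. Half-round cheeks: inner faces y = +-160, radius 199 about the track axis (along y, x 0, z 60). Rear hood, radius 172, begins above the axis. Front sill 58 high at x -186. Charger: deck 44 high, 2 x 2 bays, cells lie along y, plus ends outward; central spine 40 wide, 70 high (mm)
- shutter (a joint): roll-top shutter of 13 aluminium slats in the garage's circular track: rad, 0 = fully down on the front sill, 1.75 = fully up and back over the hood. Turns about the track axis (garage x 0, z 60 mm), front edge up and rearward. Slats' outer radius 189 mm, full inner width, 0.45 kg; stays where left, 3 to 6 N at the bar moves it
- pull_bar (a point): middle of the shutter's black pull bar: round, 12 mm thick, 130 mm long along garage y, on a post at each end; its axis is 32 mm outside the slats, 221 mm from the track axis. At shutter angle s: garage x = -0.221 cos(s + 0.087), z = 0.060 + 0.221 sin(s + 0.087) m. Its axes turn with the shutter
- bay1 (a point): bay 1, front right: face of its fixed outer contact at cell-axis height, garage (-130, -115, 65) mm, axes as the garage's; a seated cell's nub touches it. All bays: Contact post 30 mm wide, with a lip 24 mm wide reaching 5 mm inward over the bay, 83 to 87 mm above the worktop (seated cell's top 82, axis 65)
- bay2 (a point): bay 2, rear right: face of its fixed outer contact at cell-axis height, garage (-70, -115, 65) mm, axes as the garage's; a seated cell's nub touches it. All bays: On the inner side a grey spring slide, 24 mm wide, upright face 50 to 101 mm above the worktop, 57 mm from the contact when empty; a seated cell holds it 4 mm inward. It gives 20 mm in all: 0.9 N, then 0.45 N per mm
- bay3 (a point): bay 3, front left: face of its fixed outer contact at cell-axis height, garage (-130, 115, 65) mm, axes as the garage's; a seated cell's nub touches it. All bays: Going in: cell tilted about 30 degrees, plus end high, minus end pressed inward on the slide until the plus end clears the lip (minus face 7 mm past its seat), turned down level, let back out under the lip. Out: the reverse
- bay4 (a point): bay 4, rear left: face of its fixed outer contact at cell-axis height, garage (-70, 115, 65) mm, axes as the garage's; a seated cell's nub touches it. All bays: Cells rest on saddles 4 mm above the deck, 5 to 15 and 46 to 56 mm from the contact; between them the deck is free beside the cell for fingers
- blue1: charged cell, at the start in bay 1. D-size, blue sleeve, cylinder 34 mm dia, 61 mm long overall, about 150 g. Origin at mid-length on its axis; +x to the plus end (10 mm white band, steel nub 10 mm across, last 2 mm of the length); minus end flat. None if absent
- blue2: charged cell, at the start in bay 2. D-size, blue sleeve, cylinder 34 mm dia, 61 mm long overall, about 150 g. Origin at mid-length on its axis; +x to the plus end (10 mm white band, steel nub 10 mm across, last 2 mm of the length); minus end flat. None if absent
- blue3: charged cell, at the start in bay 3. D-size, blue sleeve, cylinder 34 mm dia, 61 mm long overall, about 150 g. Origin at mid-length on its axis; +x to the plus end (10 mm white band, steel nub 10 mm across, last 2 mm of the length); minus end flat. None if absent
- blue4: charged cell, at the start in bay 4. D-size, blue sleeve, cylinder 34 mm dia, 61 mm long overall, about 150 g. Origin at mid-length on its axis; +x to the plus end (10 mm white band, steel nub 10 mm across, last 2 mm of the length); minus end flat. None if absent
- orange1: flat cell, at the start on a black rubber mat (100 x 280 mm, right of the garage), plus end roughly to +x. D-size, orange sleeve, cylinder 34 mm dia, 61 mm long overall, about 150 g. Origin at mid-length on its axis; +x to the plus end (10 mm white band, steel nub 10 mm across, last 2 mm of the length); minus end flat. None if absent
- orange1_plus (a point): tip of the plus nub of orange1 (30.5 mm from its origin along its +x)
- orange2: flat cell, at the start on a black rubber mat (100 x 280 mm, right of the garage), plus end roughly to +x. D-size, orange sleeve, cylinder 34 mm dia, 61 mm long overall, about 150 g. Origin at mid-length on its axis; +x to the plus end (10 mm white band, steel nub 10 mm across, last 2 mm of the length); minus end flat. None if absent
- orange2_plus (a point): tip of the plus nub of orange2 (30.5 mm from its origin along its +x)
- orange3: flat cell, at the start on a black rubber mat (100 x 280 mm, right of the garage), plus end roughly to +x. D-size, orange sleeve, cylinder 34 mm dia, 61 mm long overall, about 150 g. Origin at mid-length on its axis; +x to the plus end (10 mm white band, steel nub 10 mm across, last 2 mm of the length); minus end flat. None if absent
- orange3_plus (a point): tip of the plus nub of orange3 (30.5 mm from its origin along its +x)
- pan: ready pan: shallow open green plastic food pan, loose, 450 g, inside 154 x 140 mm (x, y), walls 40 mm high and 3 mm thick with a rolled rim 176 x 162 mm; origin under its centre, floor 3 mm up
- sauce: bystander, not part of the job: red sauce bottle, 60 mm across, 170 mm high. Origin under its middle
- salt: bystander, not part of the job: white salt jar, 64 mm across, 100 mm high. Origin under its middle
- timer: bystander, not part of the job: white kitchen timer, 60 x 85 x 30 mm. Origin under its middle
- scoop: bystander, not part of the job: aluminium chip scoop, 110 x 100 x 42 mm, with a black handle 130 mm long towards its -x. Origin under its middle
- cups: bystander, not part of the job: off-white paper-like cup, 84 mm across, 110 mm high. Origin under its middle
- torch: bystander, not part of the job: yellow torch, 165 mm long along its x, black head 48 mm across; stays put. Origin under its middle
Mind the look-alikes: they are no part of the job. Leave any yellow look-alike of the orange2 alone.

How it is judged:
By the outcome, as a careful person would: the job done as asked, in the order asked, and still so for the second after the job is handed in, with the robot touching nothing.
Of blue1, blue2, blue3, blue4 only 1 to 2 are there at a start; the rules pass over those that are not, and their reading is None.
Of orange1, orange2, orange3 only 2 to 3 are there at a start; the rules pass over those that are not, and their reading is None.
At some moment in a run one of pan may be knocked a few centimetres aside while the robot is not near it.
Once in a run the grip may slacken for a moment while it holds something.
It also fails if it takes over 210 s, if anything falls off the work surface, if the arm or the gripper's body presses on something with over 40 N, if the wrist force passes 120 N, or if a joint passes its speed limit or range.

## Working session

There is one attempt and no reset: what is moved stays moved. The work goes in short steps, Python scripts to look and compute and a shell command to move; the robot and the scene stay as the last step left them, time stands still between calls to the robot, and variables do not carry over. Pictures are saved under pics/ and viewed, and the job is handed in when it is done.

```bash
ls -la; mkdir -p pics; python3 - <<'E'
from bench import env
import cv2,numpy as np
print(env.state(), env.tips_ahead)
for n in ("scene","top"):
    s=env.snapshot(n); cv2.imwrite(f"pics/{n}0.png",s["color"]); np.save(f"{n}0_depth.npy",s["depth"])
    print(n,s["fx"],s["fy"],s["cx"],s["cy"]); print(np.round(s["cam_to_world"],3)); print({k for k in s})
E
```

```text
total 12
drwxr-xr-x  3 agent agent 4096 Dec  6 23:36 .
drwxr-xr-x 23 root  root  4096 Dec  6 23:36 ..
drwxr-xr-x  2 agent agent 4096 Dec  6 23:36 pics
{'time_s': 0.0, 'q': array([ 1.11951510e+00,  4.94173263e-01,  1.34616653e+00,  7.96460828e-07,
        1.30253639e+00, -9.55088758e-02]), 'qd': array([-5.71532972e-04,  4.22768518e-05,  8.36956004e-04, -3.92058469e-04,
        4.29637867e-04,  2.53052851e-03]), 'joint_efforts': array([-6.46165827e-04, -8.82186055e+01, -3.83859980e+01, -5.35642801e-05,
        1.03612477e-02,  1.19110759e-04]), 'ee_pos': array([217.56780401, 585.59057608, 303.29438895]), 'eef_rot': array([ 8.21070672e-01,  5.70826190e-01, -5.59654898e-04,  3.14080913e-04]), 'wrist_force': array([-0.71520199,  0.32250607,  0.26542275]), 'moment': array([ 0.01125248, -0.02574598,  0.03282818]), 'finger_gap': 85.3632310375108} 72.6
scene 456.1419157508777 456.1419157508777 321.9465713767441 243.1026112091249
[[ 9.950000e-01  9.300000e-02 -3.600000e-02  4.215870e+02]
 [-1.000000e-01  9.390000e-01 -3.300000e-01 -4.008390e+02]
 [ 3.000000e-03  3.320000e-01  9.430000e-01  1.137747e+03]
 [ 0.000000e+00  0.000000e+00  0.000000e+00  1.000000e+00]]
{'fy', 'cam_to_world', 'cy', 'depth', 'cx', 'fx', 'color'}
top 486.09566725061967 486.09566725061967 321.6891414638395 247.4751214401526
[[-3.000000e-02  9.870000e-01 -1.550000e-01  2.417770e+02]
 [-9.990000e-01 -3.300000e-02 -1.900000e-02 -6.678200e+01]
 [-2.400000e-02  1.540000e-01  9.880000e-01  1.350695e+03]
 [ 0.000000e+00  0.000000e+00  0.000000e+00  1.000000e+00]]
{'fy', 'cam_to_world', 'cy', 'depth', 'cx', 'fx', 'color'}
```

View pics/scene0.png

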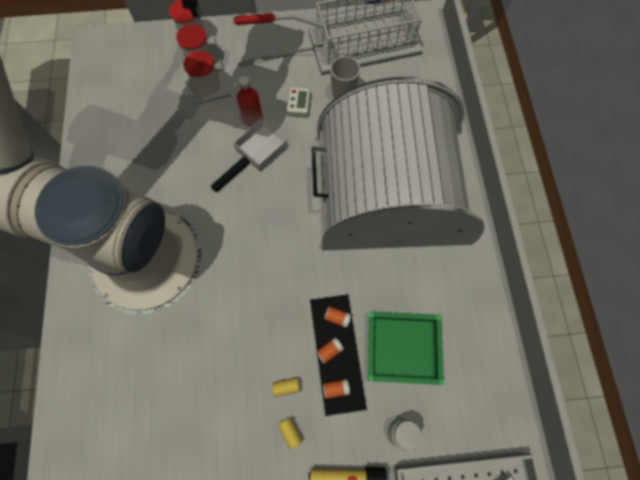

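View pics/top0.png

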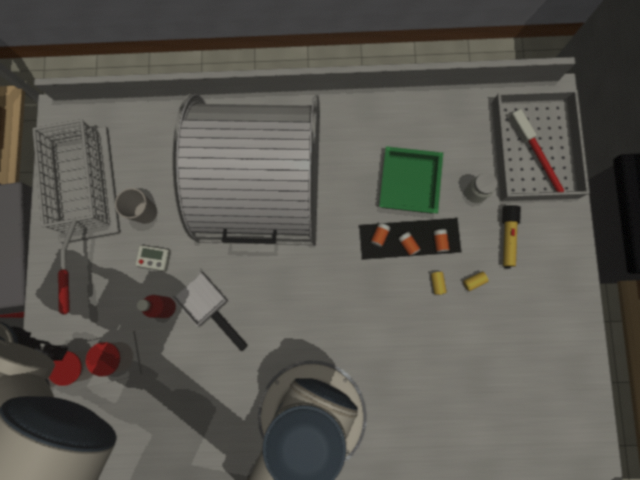

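The shutter is down. There are three orange cells on the mat, around (340,350) in scene, and two yellow look-alikes left of it. The green pan is at (405,347). Next I'll measure the garage, cells and pan.

```bash
cat > h.py <<'E'
import numpy as np, cv2
from bench import env
class S:
    def __init__(s,name):
        d=env.snapshot(name); s.name=name; s.c=d["color"]; s.d=d["depth"]; s.fx,s.fy,s.cx,s.cy=d["fx"],d["fy"],d["cx"],d["cy"]; s.T=np.array(d["cam_to_world"])
        v,u=np.mgrid[0:480,0:640]; z=s.d
        P=np.stack([(u-s.cx)/s.fx*z,-(v-s.cy)/s.fy*z,-z],-1)
        s.P=P@s.T[:3,:3].T+s.T[:3,3]; s.P[z<=0]=np.nan
    def ray(s,u,v,zp):
        r=s.T[:3,:3]@np.array([(u-s.cx)/s.fx,-(v-s.cy)/s.fy,-1.]); o=s.T[:3,3]
        return o+r*(zp-o[2])/r[2]
    def proj(s,p):
        q=s.T[:3,:3].T@(np.asarray(p,float)-s.T[:3,3]); return np.array([s.cx+s.fx*q[0]/-q[2],s.cy-s.fy*q[1]/-q[2]])
    def save(s,f,box=None,k=3):
        im=s.c
        if box: x0,y0,x1,y1=box; im=cv2.resize(im[y0:y1,x0:x1],None,fx=k,fy=k,interpolation=cv2.INTER_CUBIC)
        cv2.imwrite(f,im)
def hsv(s): return cv2.cvtColor(s.c,cv2.COLOR_BGR2HSV)
def mask(s,col):
    H=hsv(s)
    r={"orange":((5,150,80),(16,255,255)),"yellow":((20,130,80),(32,255,255)),"green":((50,100,40),(75,255,255)),"blue":((95,110,40),(125,255,255))}[col]
    return cv2.inRange(H,*map(np.array,r))
def blobs(m,amin=60):
    n,l,st,ce=cv2.connectedComponentsWithStats(m)
    return [(l==i) for i in range(1,n) if st[i,4]>=amin]
E
python3 - <<'E'
from h import *
for n in("scene","top"):
    s=S(n)
    ok=np.isfinite(s.P[...,0]); print(n,"table z std",np.nanmedian(s.P[...,2][ok]))
    for col in("orange","yellow","green"):
        for b in blobs(mask(s,col)):
            p=s.P[b]; v,u=np.nonzero(b)
            r=cv2.minAreaRect(np.stack([u,v],1).astype(np.float32))
            zc=17 if col!="green" else 40
            print(col,b.sum(),"px",u.mean().round(1),v.mean().round(1),"ray@",s.ray(u.mean(),v.mean(),zc).round(1),"med",np.nanmedian(p,0).round(1),"zmax",np.nanpercentile(p[:,2],95).round(1))
    # high points: garage
    g=(s.P[...,2]>225)&(s.P[...,2]<275)&(s.P[...,0]>300)&(s.P[...,1]<350)
    q=s.P[g]; print("garage top pts",len(q),np.percentile(q,[1,50,99],axis=0).round(1).tolist())
    r=cv2.minAreaRect(q[:,:2].astype(np.float32)); print(r)
    s.save(f"pics/g_{n}.png",(170,80,340,270) if n=="top" else (290,60,500,260),3)
E
```

```text
scene table z std 0.6069542812058444
orange 229 px 335.3 315.8 ray@ [ 477.8 -201.3   17. ] med [ 477.3 -204.1   31.9] zmax 36.2
orange 246 px 327.9 351.3 ray@ [ 450.6 -284.9   17. ] med [ 450.  -286.6   31.3] zmax 36.3
orange 263 px 333.7 389.1 ray@ [ 455.1 -372.4   17. ] med [ 454.6 -372.9   31.1] zmax 36.0
yellow 332 px 285.5 386.8 ray@ [ 343.2 -355.9   17. ] med [ 343.9 -356.5   32. ] zmax 36.2
yellow 359 px 289.8 433.0 ray@ [ 345.6 -456.8   17. ] med [ 346.6 -456.2   31.9] zmax 35.9
yellow 526 px 336.1 474.2 ray@ [ 441.  -551.1   17. ] med [ 438.1 -548.4   38.2] zmax 43.4
green 4970 px 404.9 347.8 ray@ [ 631.8 -297.3   40. ] med [ 638.  -294.6    4.6] zmax 44.2
garage top pts 10009 [[570.2, -38.7, 225.8], [653.3, 118.6, 245.3], [756.3, 297.7, 259.1]]
((667.9710693359375, 131.99061584472656), (340.56451416015625, 225.8135223388672), 86.62765502929688)
top table z std -0.5521804508930472
orange 164 px 380.0 235.4 ray@ [ 479.7 -203.6   17. ] med [ 477.6 -202.2   30.5] zmax 37.3
orange 169 px 442.0 241.7 ray@ [ 456.1 -373.7   17. ] med [ 454.5 -369.9   30. ] zmax 36.2
orange 168 px 410.3 244.8 ray@ [ 450.4 -286.    17. ] med [ 448.6 -283.6   30.5] zmax 35.4
yellow 437 px 510.1 244.1 ray@ [ 443.1 -559.7   17. ] med [ 437.3 -551.5   37.5] zmax 42.7
yellow 235 px 438.3 282.6 ray@ [ 343.5 -355.8   17. ] med [ 342.2 -352.8   30.7] zmax 35.5
yellow 236 px 475.7 280.7 ray@ [ 345.5 -457.8   17. ] med [ 344.4 -453.9   30.6] zmax 35.3
green 3437 px 410.8 179.8 ray@ [ 629.3 -294.2   40. ] med [ 638.9 -300.     3.9] zmax 43.1
garage top pts 9178 [[572.7, -33.4, 225.7], [652.0, 134.9, 243.6], [748.3, 299.6, 257.5]]
((667.7484130859375, 133.865234375), (337.7264709472656, 224.1292724609375), 86.65591430664062)
```

View pics/g_top.png

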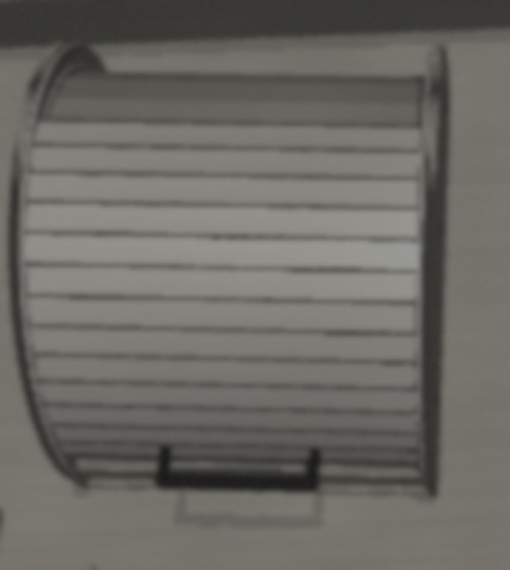

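View pics/g_scene.png

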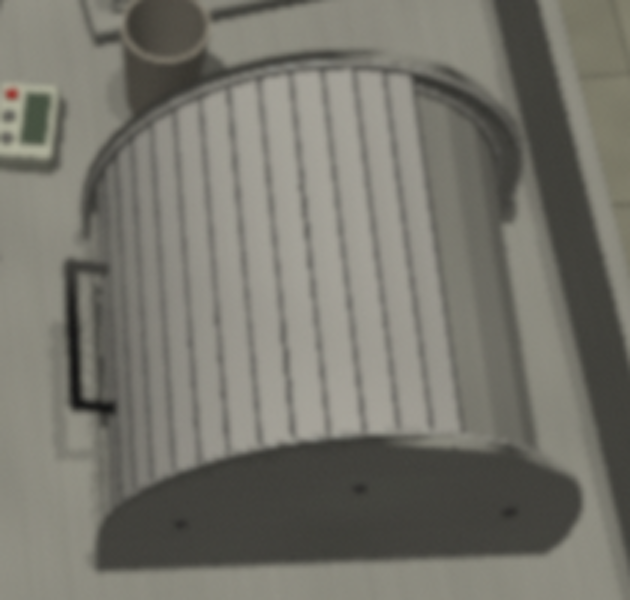

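Both views show the shutter closed, with the bar at about (240,237) in top. Next I'll fit the garage cylinder to the depth points to get its pose, and measure the cells' axes and the pan.

```bash
python3 - <<'E'
from h import *
from scipy.optimize import least_squares
for n in("scene","top"):
    s=S(n)
    P=s.P; g=(P[...,2]>120)&(P[...,2]<275)&(P[...,0]>420)&(P[...,0]<800)&(P[...,1]<270)&(P[...,1]>0)
    q=P[g]
    q=q[(q[:,0]<680)]
    def f(p):
        c,sn=np.cos(p[1]),np.sin(p[1]); x=(q[:,0]-p[0])*c+(q[:,1]-132)*sn
        return np.hypot(x,q[:,2]-60)-189-p[2]
    r=least_squares(f,[667,-0.06,0],loss="soft_l1",f_scale=2); print(n,"axis x at y=132, yaw deg, dr",r.x[0],np.degrees(r.x[1]),r.x[2],"res",np.median(abs(f(r.x))))
    c,sn=np.cos(r.x[1]),np.sin(r.x[1])
    # cheeks: local y histogram of points at radius>193
    g=(P[...,2]>100)&(P[...,2]<275)&(P[...,0]>420)&(P[...,0]<900)&(P[...,1]<340)&(P[...,1]>-80)
    q=P[g]; x=(q[:,0]-r.x[0])*c+(q[:,1]-132)*sn; y=-(q[:,0]-r.x[0])*sn+(q[:,1]-132)*c
    R=np.hypot(x,q[:,2]-60); m=(R>194)&(R<204)
    h,e=np.histogram(y[m],bins=np.arange(-190,200,4)); print([(int(a),int(b)) for a,b in zip(e,h) if b>5])
    # bar
    m=(R>208)&(R<232)&(x<-150); print("bar",m.sum(),np.median(q[m],0),"local x",np.median(x[m]),"y range",np.percentile(y[m],[2,50,98]))
    # black bar pixels
    H=hsv(s); d=(H[...,2]<45).astype(np.uint8)*255
    mm=np.zeros_like(d); 
    if n=="top": mm[225:260,210:300]=1
    else: mm[135:205,305:335]=1
    v,u=np.nonzero(d*mm); print("dark",len(u),u.min(),u.max(),v.min(),v.max(), s.ray(u.mean(),v.mean(),79))
    for b in blobs(mask(s,"orange")):
        # include white band: use depth blob z>12 near
        v,u=np.nonzero(b); c0=np.nanmedian(P[b],0)
        near=(np.hypot(P[...,0]-c0[0],P[...,1]-c0[1])<45)&(P[...,2]>20)&(P[...,2]<40)
        near=blobs(near.astype(np.uint8)*255,40); near=max(near,key=lambda m:(m&b).sum())
        xy=P[near][:,:2]; m0=xy.mean(0); U,Sg,Vt=np.linalg.svd(xy-m0,full_matrices=False); a=Vt[0]*np.sign(Vt[0][0])
        t=(xy-m0)@a; w=(xy-m0)@np.array([-a[1],a[0]])
        print("orange ctr",(m0+a*(np.percentile(t,1)+np.percentile(t,99))/2).round(1),"axis deg",np.degrees(np.arctan2(a[1],a[0])).round(1),"len",np.ptp(t).round(1),"wid",np.ptp(w).round(1))
    gm=max(blobs(mask(s,"green")),key=lambda b:b.sum()); q=P[gm]; q=q[q[:,2]>34]
    print("pan",cv2.minAreaRect(q[:,:2].astype(np.float32)))
E
```

```text
scene axis x at y=132, yaw deg, dr 668.7249051456989 -3.19763192267934 0.5740088426425225 res 1.068067484538242
[(-170, 342), (-166, 270), (-162, 215), (-158, 75), (-70, 8), (-66, 6), (58, 6), (62, 6), (150, 15), (154, 232), (158, 286), (162, 211), (166, 85)]
bar 273 [458.28158596 140.69360022 130.3505612 ] local x -210.442103468009 y range [-70.190035    -3.30634708  66.41440997]
dark 108 313 327 158 197 [463.70556328 139.77056637  79.        ]
orange ctr [ 480.7 -206.2] axis deg -25.8 len 60.7 wid 34.3
orange ctr [ 453.3 -284.5] axis deg 30.5 len 59.1 wid 33.2
orange ctr [ 458.6 -372.2] axis deg 3.6 len 60.2 wid 33.8
pan ((631.6402587890625, -294.6955261230469), (158.9415283203125, 172.08460998535156), 81.5891342163086)
top axis x at y=132, yaw deg, dr 668.4567530613682 -3.307468939738377 -1.3009258593834852 res 1.4129531114739415
[(-170, 75), (-166, 210), (-162, 229), (-158, 134), (-70, 6), (62, 7), (154, 81), (158, 242), (162, 232), (166, 166)]
bar 274 [458.15143742 142.64461937 128.47690204] local x -210.7009239904018 y range [-66.01033811  -1.53517539  68.53998991]
dark 266 222 276 229 242 [471.26663608 152.31291504  79.        ]
orange ctr [ 481.9 -202.9] axis deg -26.5 len 60.1 wid 33.5
orange ctr [ 458.6 -368.6] axis deg 5.4 len 59.0 wid 33.0
orange ctr [ 452.5 -280.8] axis deg 30.4 len 58.8 wid 33.4
pan ((630.8639526367188, -294.39501953125), (159.17886352539062, 175.05487060546875), 81.30488586425781)
```

```bash
cat > k.py <<'E'
import numpy as np, sys
from scipy.spatial.transform import Rotation as Ro
from bench import env
GC=np.array([668.6,132.,0]); YAW=np.radians(-3.25)
Rg=Ro.from_euler('z',YAW).as_matrix()
def g2w(p): return GC+Rg@np.asarray(p,float)
def w2g(p): return Rg.T@(np.asarray(p,float)-GC)
R0=np.diag([1.,-1.,-1.])            # tool down, jaws along x
def rot_g(ax,deg,yaw=0.): # garage-frame: tool down, turned yaw about z, then tilted about garage axis
    return Rg@Ro.from_rotvec(np.radians(deg)*np.eye(3)['xyz'.index(ax)]).as_matrix()@Ro.from_euler('z',yaw,degrees=True).as_matrix()@R0
def rot_w(yaw): return Ro.from_euler('z',yaw,degrees=True).as_matrix()@R0
def tcp(grasp,R,L=56.): return np.asarray(grasp)-L*R[:,2]
def go(pos,R,quiet=False):
    s=env.state(); p=s["ee_pos"]; Rc=Ro.from_quat(s["eef_rot"]).as_matrix()
    rv=Ro.from_matrix(R@Rc.T).as_rotvec(); d=np.asarray(pos)-p
    print("t%.2f d %s mm turn %s (%.1fdeg) F %s gap %.1f -> shift m %s"%(s["time_s"],d.round(1),rv.round(3),np.degrees(np.linalg.norm(rv)),s["wrist_force"].round(1),s["finger_gap"],(d/1000).round(4)))
def now():
    s=env.state(); Rc=Ro.from_quat(s["eef_rot"]).as_matrix(); return s["ee_pos"],Rc,s
E
python3 - <<'E'
from k import *
th=0.295
bar=g2w([-221*np.cos(th),0,60+221*np.sin(th)]); print(bar)
R=rot_g('y',-50); 
print("pre",tcp(bar,R,56+60)); go(tcp(bar,R,56+60),R)
go(tcp(bar,R,56+60),rot_g('y',0))
E
python3 -m handwheel '[[[0.5,0.04,-0.09,0,0,0,-0.3],[0.5,0.08,-0.18,0,0,0,-0.6],[0.5,0.08,-0.18,0,0,0,-0.6],[0.5,0.08,-0.18,0,0,0,-0.6]]]'; python3 -c "
from k import *
print(env.state())"
```

```text
[457.48681307 143.98787551 124.25350688]
pre [368.76857568 149.02566212 198.8168696 ]
t0.30 d [ 151.1 -436.8 -104.9] mm turn [ 0.51  -0.779 -1.185] (86.4deg) F [-0.1  1.5  0.5] gap 85.2 -> shift m [ 0.1511 -0.4368 -0.1049]
t0.30 d [ 151.1 -436.8 -104.9] mm turn [ 0.    -0.    -1.272] (72.9deg) F [-0.1  1.5  0.5] gap 85.2 -> shift m [ 0.1511 -0.4368 -0.1049]
time_s: 0.63
ee_pos: [285.5, 431.9, 303.8]
eef_rot: [0.938, 0.347, -0.0, 0.0]
wrist_force: [1.3, 0.4, 0.7]
finger_gap: 43.0
{'time_s': 0.6333, 'q': array([ 8.71324772e-01,  3.43639743e-01,  1.60710643e+00, -6.70833836e-05,
        1.19090887e+00,  1.61756443e-01]), 'qd': array([-0.85324687, -0.3927753 ,  0.64260303, -0.00410739, -0.26129486,
        0.65148074]), 'joint_efforts': array([ 15.72682679, -67.14431047, -36.84574485,   0.37763762,
         1.04905184,  -1.94574527]), 'ee_pos': array([285.53056859, 431.9056166 , 303.7521805 ]), 'eef_rot': array([ 9.37717167e-01,  3.47399644e-01, -1.17415447e-05,  4.24927583e-05]), 'wrist_force': array([1.25582738, 0.37206064, 0.72518332]), 'moment': array([ 0.00265469, -0.03971839,  0.06926663]), 'finger_gap': 42.99403830925075}
```

```bash
python3 -m handwheel '[[[0.7,0.02,-0.09,0,0,0,-0.33],[0.7,0.04,-0.18,0,0,0,-0.6],[0.7,0.06,-0.23,0,0,0,-0.67],[0.7,0.06,-0.25,0,0,0,-0.67],[0.7,0.06,-0.255,0,0,0,-0.67]]]'; python3 - <<'E'
from k import *
th=0.295
bar=g2w([-221*np.cos(th),0,60+221*np.sin(th)])
R=rot_g('y',-50); go(tcp(bar,R,56+60),R)
E
```

```text
time_s: 1.05
ee_pos: [333.6, 229.2, 304.0]
eef_rot: [0.999, 0.042, 0.0, -0.0]
wrist_force: [2.1, -0.2, -0.2]
finger_gap: 25.7
t1.05 d [  35.2  -80.1 -105.2] mm turn [ 0.012 -0.873 -0.132] (50.6deg) F [ 2.1 -0.2 -0.2] gap 25.7 -> shift m [ 0.0352 -0.0801 -0.1052]
```

```bash
python3 -m handwheel '[[[0.7,0,-0.03,0,0,-0.12,-0.05],[0.7,0,-0.05,-0.01,0,-0.24,-0.05],[0.7,0,-0.05,-0.02,0,-0.36,-0.05],[0.7,0,-0.05,-0.04,0,-0.48,-0.05],[0.7,0,-0.05,-0.05,0,-0.6,-0.05]]]'; python3 - <<'E'
from k import *
th=0.295
bar=g2w([-221*np.cos(th),0,60+221*np.sin(th)])
R=rot_g('y',-50); go(tcp(bar,R,56+60),R); print(env.state()["q"])
E
```

```text
time_s: 1.47
ee_pos: [336.1, 174.0, 265.9]
eef_rot: [0.971, 0.012, 0.239, 0.023]
wrist_force: [0.9, -0.9, 0.2]
finger_gap: 25.7
t1.47 d [ 32.7 -24.9 -67.1] mm turn [ 0.042 -0.391 -0.057] (22.8deg) F [ 0.9 -0.9  0.2] gap 25.7 -> shift m [ 0.0327 -0.0249 -0.0671]
[ 0.49859485  0.13150686  2.19769857 -0.60126113  0.47179983  0.96801533]
```

```bash
cat > bar.py <<'E'
from k import *
import sys
th=float(sys.argv[1]); al=float(sys.argv[2]); back=float(sys.argv[3])
bar=g2w([-221*np.cos(th),0,60+221*np.sin(th)])
R=rot_g('y',-al); go(tcp(bar,R,61+back),R); print(env.state()["q"].round(2))
E
python3 bar.py 0.295 30 60
```

```text
t1.47 d [ 61.  -26.5 -36.8] mm turn [ 0.05  -0.042 -0.067] (5.4deg) F [ 0.9 -0.9  0.2] gap 25.7 -> shift m [ 0.061  -0.0265 -0.0368]
[ 0.5   0.13  2.2  -0.6   0.47  0.97]
```

```bash
python3 -m handwheel '[[[0.76,0.03,-0.012,-0.015,0.05,-0.01,-0.06],[0.76,0.055,-0.02,-0.03,0.05,0.04,-0.06],[0.76,0.055,-0.02,-0.03,0.05,0.04,-0.06],[0.76,0.055,-0.02,-0.03,0.05,0.04,-0.06]]]'; python3 bar.py 0.295 30 60
```

```text
time_s: 1.8
ee_pos: [393.6, 153.7, 235.8]
eef_rot: [0.976, -0.024, 0.217, 0.007]
wrist_force: [0.2, -0.5, 0.4]
finger_gap: 20.7
t1.80 d [ 3.5 -6.3 -6.8] mm turn [-0.001 -0.086 -0.007] (4.9deg) F [ 0.2 -0.5  0.4] gap 20.7 -> shift m [ 0.0035 -0.0063 -0.0068]
[ 0.33  0.24  2.15 -0.46  0.37  0.78]
```

```bash
python3 -m handwheel '[[[0.76,0.004,-0.006,-0.007,0,-0.08,-0.01],[0.76,0.004,-0.006,-0.007,0,-0.08,-0.01]]]'; python3 bar.py 0.295 30 20
python3 - <<'E'
from h import *
s=S("scene"); s.save("pics/a1.png",(250,100,400,250),4)
t=S("top"); t.save("pics/a2.png",(170,170,320,290),4)
E
```

```text
time_s: 1.97
ee_pos: [396.4, 148.1, 230.2]
eef_rot: [0.966, -0.029, 0.256, 0.007]
wrist_force: [0.4, -0.9, 0.1]
finger_gap: 20.5
t1.97 d [ 20.7  -1.9 -35.8] mm turn [-0.001 -0.005  0.003] (0.3deg) F [ 0.4 -0.9  0.1] gap 20.5 -> shift m [ 0.0207 -0.0019 -0.0358]
[ 0.33  0.26  2.21 -0.81  0.27  1.14]
```

View pics/a1.png

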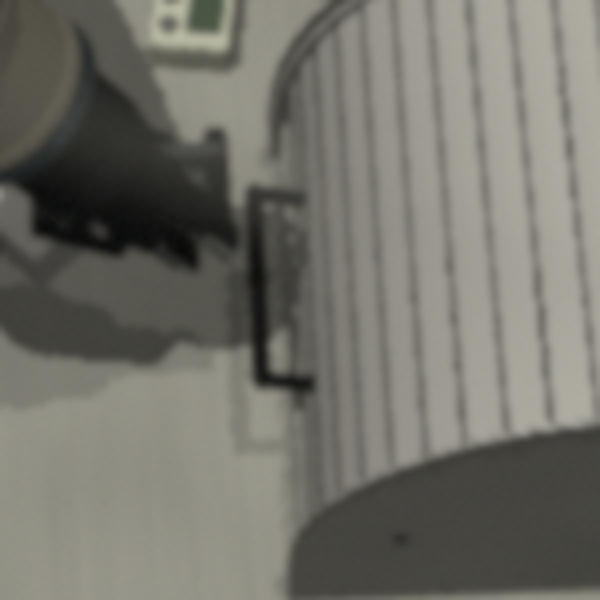

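View pics/a2.png

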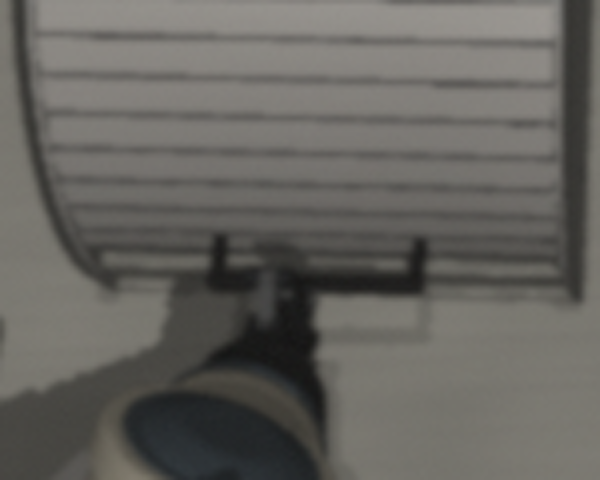

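```bash
python3 - <<'E'
from h import *
from k import *
p,R,s=now()
for n,(x0,y0) in (("top",(170,170)),("scene",(250,100))):
    c=S(n)
    for nm,q in(("tcp",p),("grasp",p+58*R[:,2]),("tips",p+72.6*R[:,2]),("barL",g2w([-211.4,65,124])),("barR",g2w([-211.4,-65,124]))):
        print(n,nm,q.round(0),((c.proj(q)-[x0,y0])*4).round(0))
E
```

```text
top tcp [395. 148. 229.] [279. 359.]
top grasp [424. 146. 179.] [297. 324.]
top tips [431. 146. 166.] [301. 315.]
top barL [461. 209. 124.] [215. 282.]
top barR [454.  79. 124.] [416. 286.]
scene tcp [395. 148. 229.] [141. 201.]
scene grasp [424. 146. 179.] [195. 244.]
scene tips [431. 146. 166.] [208. 254.]
scene barL [461. 209. 124.] [250. 195.]
scene barR [454.  79. 124.] [257. 381.]
```

```bash
python3 -m handwheel '[[[0.76,0.01,-0.001,-0.018,0,0,0],[0.76,0.02,-0.002,-0.036,0,0,0],[0.76,0.026,-0.002,-0.045,0,0,0],[0.76,0.031,-0.002,-0.053,0,0,0],[0.76,0.031,-0.002,-0.053,0,0,0]]]'; python3 bar.py 0.295 30 0
```

```text
time_s: 2.58
ee_pos: [431.2, 147.2, 183.0]
eef_rot: [0.968, -0.028, 0.25, 0.009]
wrist_force: [0.1, 0.4, 0.3]
finger_gap: 20.7
t2.58 d [-4.1 -1.5 -5.9] mm turn [ 0.003 -0.019  0.002] (1.1deg) F [0.1 0.4 0.3] gap 20.7 -> shift m [-0.0041 -0.0015 -0.0059]
[ 0.3   0.41  2.19 -1.22  0.18  1.52]
```

```bash
python3 - <<'E'
from h import *
s=S("scene"); s.save("pics/a3.png",(250,100,400,250),4)
t=S("top"); t.save("pics/a4.png",(170,170,320,290),4)
E
```

```text
(no output)
```

View pics/a3.png

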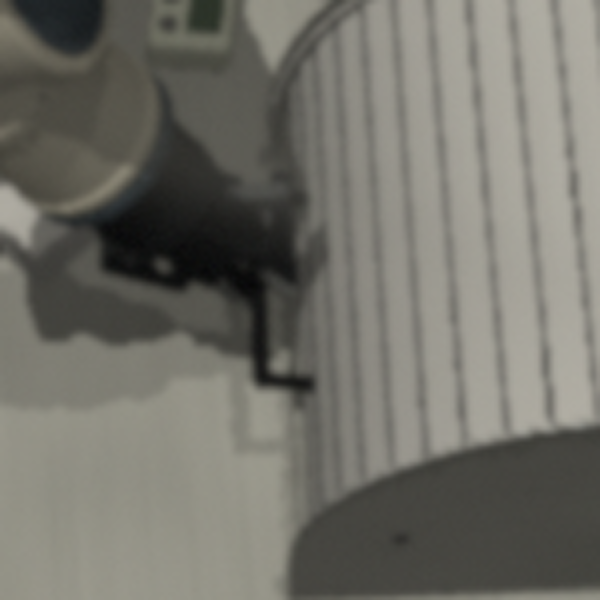

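```bash
python3 bar.py 0.295 20 0; python3 bar.py 0.295 20 5
```

```text
t2.68 d [ 6.  -2.  -2.3] mm turn [0.013 0.157 0.001] (9.0deg) F [-1.2  0.2 -2.4] gap 19.9 -> shift m [ 0.006  -0.002  -0.0023]
[ 0.3   0.41  2.19 -1.22  0.18  1.53]
t2.68 d [ 4.3 -1.9  2.4] mm turn [0.013 0.157 0.001] (9.0deg) F [-1.2  0.2 -2.4] gap 19.9 -> shift m [ 0.0043 -0.0019  0.0024]
[ 0.3   0.41  2.19 -1.22  0.18  1.53]
```

View pics/a4.png

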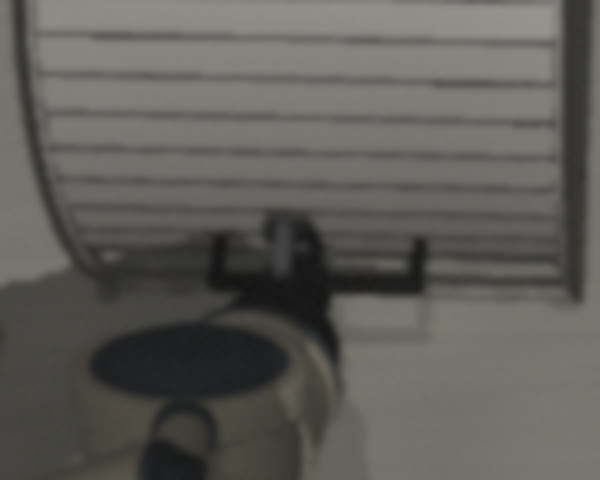

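```bash
python3 -m handwheel '[[[0.76,0.001,0,0,0,0.07,0],[0.76,0.003,-0.001,0,0.01,0.15,0],[0.76,0.003,-0.001,0,0.01,0.15,0]]]'; python3 bar.py 0.295 20 0;  python3 -m handwheel '[[[1,0.003,-0.001,0,0.01,0.15,0],[1,0.003,-0.001,0,0.01,0.15,0],[1,0.003,-0.001,0,0.01,0.15,0]]]';python3 bar.py 0.295 20 0; 
```

```text
time_s: 2.93
ee_pos: [434.4, 139.3, 184.6]
eef_rot: [0.976, -0.032, 0.214, 0.022]
wrist_force: [0.8, -0.9, -0.1]
finger_gap: 20.4
t2.93 d [ 2.3  5.8 -3. ] mm turn [0.034 0.082 0.015] (5.2deg) F [ 0.8 -0.9 -0.1] gap 20.4 -> shift m [ 0.0023  0.0058 -0.003 ]
[ 0.28  0.4   2.14 -0.7   0.26  0.99]
time_s: 3.18
ee_pos: [440.0, 139.1, 185.7]
eef_rot: [0.989, -0.031, 0.142, 0.018]
wrist_force: [30.6, -36.1, -9.4]
finger_gap: 9.9
t3.18 d [-3.3  6.1 -4.2] mm turn [ 0.022 -0.065  0.011] (4.0deg) F [ 30.6 -36.1  -9.4] gap 9.9 -> shift m [-0.0033  0.0061 -0.0042]
[ 0.24  0.4   2.04 -0.25  0.45  0.51]
```

```bash
python3 -m handwheel '[[[1,0,0,0.001,0,0,0],[1,-0.002,0.002,0.002,0,0,0]]]'; python3 bar.py 0.295 15 0
```

```text
time_s: 3.35
ee_pos: [440.0, 140.7, 188.1]
eef_rot: [0.989, -0.032, 0.145, 0.018]
wrist_force: [41.2, 0.6, -15.0]
finger_gap: 9.6
t3.35 d [ 1.7  4.2 -4.9] mm turn [0.028 0.028 0.011] (2.4deg) F [ 41.2   0.6 -15. ] gap 9.6 -> shift m [ 0.0017  0.0042 -0.0049]
[ 0.24  0.39  2.04 -0.26  0.45  0.53]
```

```bash
python3 -m handwheel '[[[1,0.002,0,0,0,0,0],[1,0.002,0,0,0,0,0]]]'; python3 bar.py 0.295 15 0
```

```text
time_s: 3.52
ee_pos: [439.8, 140.2, 187.6]
eef_rot: [0.989, -0.032, 0.143, 0.019]
wrist_force: [14.9, -17.0, -2.9]
finger_gap: 9.4
t3.52 d [ 1.9  4.6 -4.4] mm turn [0.03  0.025 0.011] (2.3deg) F [ 14.9 -17.   -2.9] gap 9.4 -> shift m [ 0.0019  0.0046 -0.0044]
[ 0.24  0.4   2.03 -0.26  0.46  0.53]
```

```bash
cat > arc.py <<'E'
import numpy as np,sys
a,b,n=float(sys.argv[1]),float(sys.argv[2]),int(sys.argv[3])
for t in np.linspace(a,b,n+1)[1:]:
    dx=221*(np.cos(a)-np.cos(t)); dz=221*(np.sin(t)-np.sin(a)); print("%.3f  x %.4f y %.4f z %.4f"%(t,dx*.9984/1e3,-dx*.0567/1e3,dz/1e3))
E
python3 arc.py 0.31 0.71 5; python3 arc.py 0.71 1.16 5;python3 arc.py 1.16 1.61 5; python3 arc.py 1.61 1.84 5
```

```text
0.390  x 0.0061 y -0.0003 z 0.0166
0.470  x 0.0134 y -0.0008 z 0.0327
0.550  x 0.0220 y -0.0013 z 0.0481
0.630  x 0.0318 y -0.0018 z 0.0628
0.710  x 0.0428 y -0.0024 z 0.0766
0.800  x 0.0136 y -0.0008 z 0.0145
0.890  x 0.0285 y -0.0016 z 0.0277
0.980  x 0.0444 y -0.0025 z 0.0395
1.070  x 0.0614 y -0.0035 z 0.0498
1.160  x 0.0792 y -0.0045 z 0.0586
1.250  x 0.0185 y -0.0011 z 0.0071
1.340  x 0.0376 y -0.0021 z 0.0125
1.430  x 0.0571 y -0.0032 z 0.0162
1.520  x 0.0769 y -0.0044 z 0.0181
1.610  x 0.0968 y -0.0055 z 0.0182
1.656  x 0.0101 y -0.0006 z -0.0006
1.702  x 0.0202 y -0.0011 z -0.0017
1.748  x 0.0302 y -0.0017 z -0.0033
1.794  x 0.0402 y -0.0023 z -0.0053
1.840  x 0.0500 y -0.0028 z -0.0078
```

```bash
python3 -m handwheel '[[[1,0.006,0,0.0166,0,0,0],[1,0.0134,-0.001,0.0327,0,0,0],[1,0.022,-0.001,0.0481,0,0,0],[1,0.0318,-0.002,0.0628,0,0,0],[1,0.0428,-0.002,0.0766,0,0,0]]]'; python3 -m handwheel '[[[1,0.0428,-0.002,0.0766,0,0,0]]]' >/dev/null 2>&1 & sleep 0; wait; python3 -c "
from k import *
p,R,s=now(); b=w2g(p+61*R[:,2]); print(b.round(1),s['wrist_force'],s['finger_gap'],'th',np.arctan2(b[2]-60,-b[0]),'R',np.hypot(b[2]-60,b[0]))"
```

```text
time_s: 3.93
ee_pos: [480.5, 138.9, 264.3]
eef_rot: [0.989, -0.031, 0.141, 0.018]
wrist_force: [5.5, -9.9, -10.2]
finger_gap: 9.1
[-151.6   -5.8  239. ] [-20.39973782   2.73102918   5.71703747] 4.929569908560391 th 0.8680008405488233 R 234.58359782722903
```

I sent a second move by mistake and the grip slipped off the bar. I'll look at where things stand.

```bash
python3 - <<'E'
from h import *
s=S("scene"); s.save("pics/b3.png",(250,60,450,260),4)
t=S("top"); t.save("pics/b4.png",(170,130,330,260),4)
from k import *
p,R,st=now(); print(p,st['wrist_force'],st['finger_gap'])
for c in(s,t):
    P=c.P; g=(P[...,2]>80)&(P[...,2]<300)&(P[...,0]>420)&(P[...,0]<800)&(P[...,1]<340)&(P[...,1]>-40)
    q=(P[g]-GC)@Rg; r=np.hypot(q[:,0],q[:,2]-60); th=np.arctan2(q[:,2]-60,-q[:,0])
    for lo,hi in((-64,-30),(40,64)):
        m=(r>212)&(r<235)&(q[:,1]>lo)&(q[:,1]<hi); print(c.name,lo,m.sum(),np.median(q[m],0) if m.any() else '',np.median(th[m]) if m.any() else '', np.median(r[m]) if m.any() else '')
E
```

```text
[504.87714043 138.22688614 304.91080152] [-15.76262265   3.48076221  24.51363633] 0.08234450141401609
scene -64 71 [-146.78887127  -48.40866262  230.83765792] 0.8641686652687712 225.45812042158911
scene 40 0   
top -64 77 [-140.31551276  -46.51151235  235.66077372] 0.8988051684042444 224.2506621129943
top 40 0
```

View pics/b3.png

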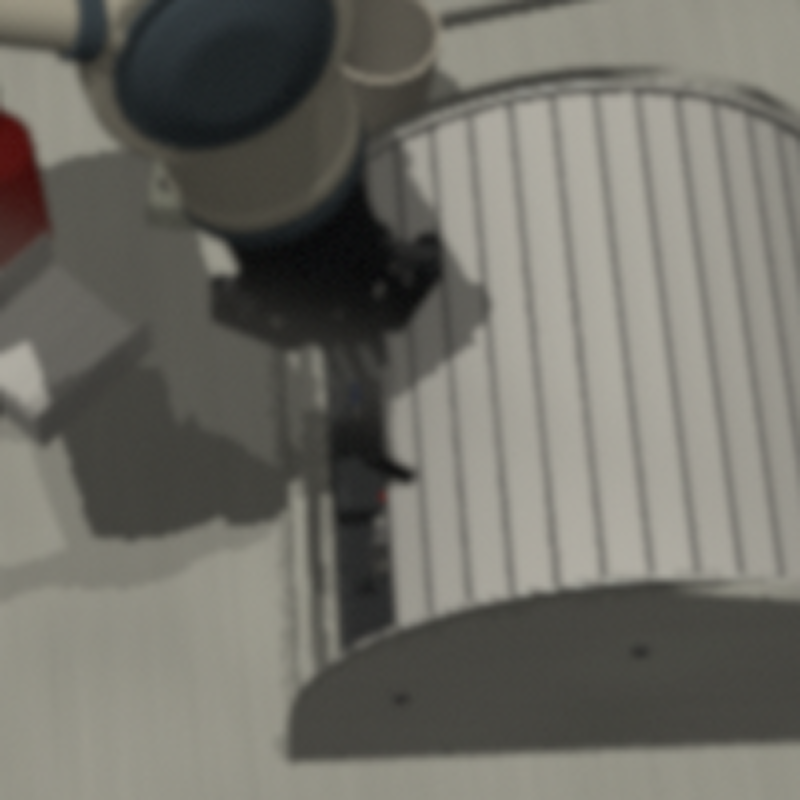

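View pics/b4.png

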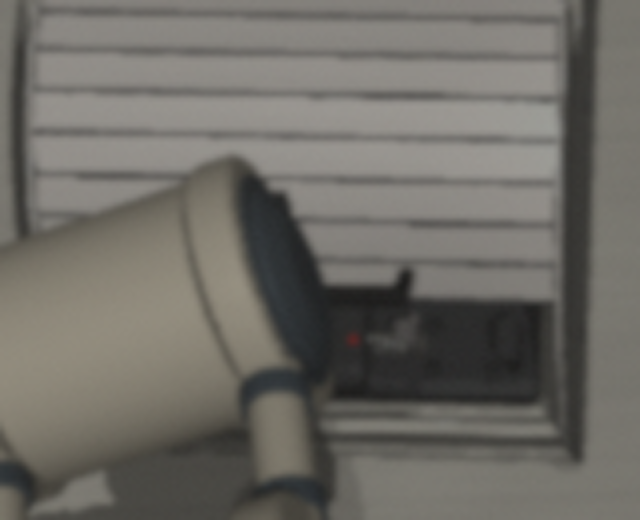

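```bash
python3 -m handwheel '[[[1,-0.005,0,0.02,0,0,0],[1,-0.01,0,0.04,0,0,0],[1,-0.02,0,0.045,0,0,0],[1,-0.04,0,0.045,0,0,0],[1,-0.06,0,0.045,0,0,0]]]';  python3 - <<'E'
from h import *
from k import *
p,R,st=now(); print(p,w2g(p),R[:,2],st['wrist_force'],st['finger_gap'])
for n in("scene","top"):
    c=S(n)
    P=c.P; g=(P[...,2]>80)&(P[...,2]<300)&(P[...,0]>420)&(P[...,0]<800)&(P[...,1]<340)&(P[...,1]>-40)
    q=(P[g]-GC)@Rg; r=np.hypot(q[:,0],q[:,2]-60); th=np.arctan2(q[:,2]-60,-q[:,0])
    for lo,hi in((-58,-35),):
        m=(r>215)&(r<235)&(q[:,1]>lo)&(q[:,1]<hi); print(c.name,lo,m.sum(),np.median(q[m],0) if m.any() else '',np.median(th[m]) if m.any() else '', np.median(r[m]) if m.any() else '')
    c.save(f"pics/c_{n}.png",(250,60,450,260) if n=="scene" else (170,130,330,260),3)
for th in (0.83,0.9,1.1,1.4,1.837): print(th,g2w([-221*np.cos(th),0,60+221*np.sin(th)]))
E
```

```text
time_s: 4.53
ee_pos: [439.8, 137.6, 344.7]
eef_rot: [0.989, -0.032, 0.141, 0.018]
wrist_force: [0.5, 0.2, 0.4]
finger_gap: 0.3
[439.75527664 137.64878905 344.68525721] [-228.79691125   -7.33414135  344.68525721] [ 0.27868842 -0.04518394 -0.95931808] [0.46334061 0.18536982 0.36582114] 0.25114119532084894
scene -58 52 [-142.01719413  -46.17267431  235.57562089] 0.8939074930591699 226.18034690684374
top -58 45 [-142.69750721  -46.7217758   233.45651819] 0.8865970421083322 224.19273284552608
0.83 [519.69233541 140.45558997 223.08283302]
0.9 [531.44514256 139.78821722 233.11524703]
1.1 [568.51648374 137.68315391 256.95682657]
1.4 [631.09767468 134.12953636 277.78439033]
1.837 [726.64512617 128.70395887 273.21561725]
```

View pics/c_scene.png

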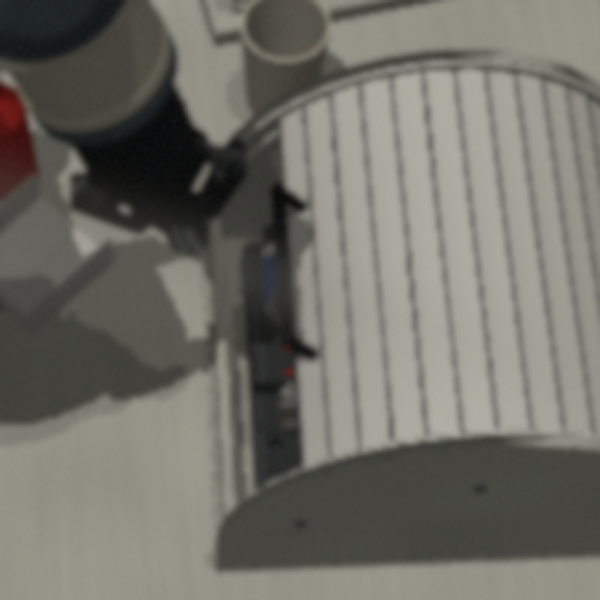

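```bash
python3 -m handwheel '[[[1,0.015,0.001,-0.03,0,0,0],[1,0.03,0.003,-0.059,0,0,0],[1,0.04,0.003,-0.059,0,0,0],[1,0.04,0.003,-0.059,0,0,0]]]' && python3 -m handwheel '[[[1,0.029,-0.001,0.016,0,0,0],[1,0.048,-0.002,0.027,0,0,0],[1,0.068,-0.003,0.036,0,0,0],[1,0.089,-0.004,0.043,0,0,0],[1,0.111,-0.006,0.048,0,0,0]]]'; python3 -c "
from k import *
p,R,s=now(); print(p+72.6*R[:,2],w2g(p))"
```

```text
time_s: 4.97
ee_pos: [482.0, 140.3, 284.7]
eef_rot: [0.989, -0.032, 0.14, 0.019]
wrist_force: [-0.4, 0.2, -0.2]
finger_gap: -0.2
time_s: 5.38
ee_pos: [593.6, 133.7, 339.8]
eef_rot: [0.989, -0.033, 0.145, 0.019]
wrist_force: [-5.0, 0.4, 25.5]
finger_gap: -0.1
[614.34264262 130.30572175 270.30958726] [-74.99797951  -2.53597297 339.79317392]
```

```bash
python3 - <<'E'
from h import *
for n in("scene","top"):
    c=S(n); c.save(f"pics/d_{n}.png",(280,60,480,260) if n=="scene" else (170,100,330,240),3)
from k import *
p,R,st=now(); print(st['wrist_force'],p)
E
```

```text
[ 0.69805261 -0.26696714 -0.12540904] [595.06856383 133.96551898 337.93878654]
```

View pics/d_scene.png

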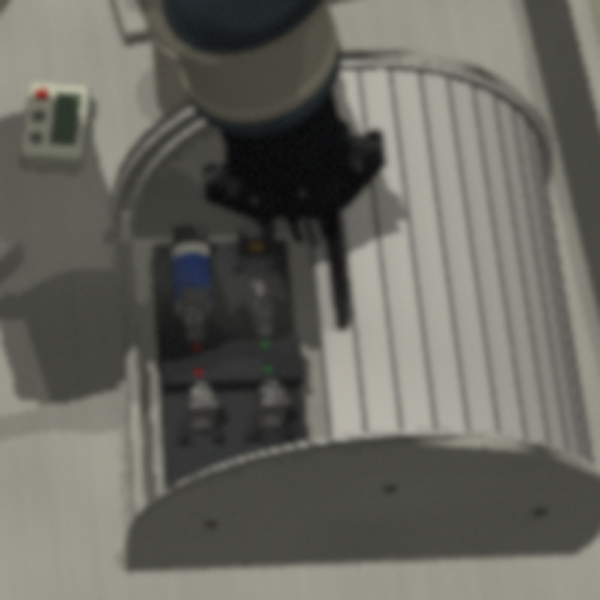

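View pics/d_top.png

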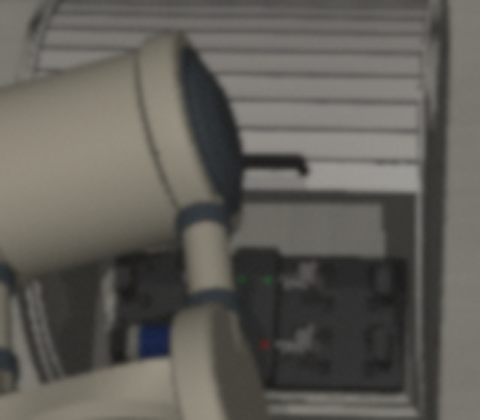

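```bash
python3 -m handwheel '[[[1,0.022,0,0.003,0,0,0],[1,0.044,-0.001,0.003,0,0,0],[1,0.065,-0.002,0.002,0,0,0],[1,0.087,-0.003,-0.001,0,0,0],[1,0.096,-0.004,-0.004,0,0,0]]]' ; python3 -m handwheel '[[[1,0.002,0,0,0,0,0],[1,0.004,0,0,0,0,0]]]'; python3 - <<'E'
from h import *
for n in("scene","top"):
    c=S(n); c.save(f"pics/e_{n}.png",(280,60,480,260) if n=="scene" else (170,100,330,240),3)
from k import *
p,R,st=now(); print(st['wrist_force'],w2g(p+72.6*R[:,2]))
c=S("scene")
P=c.P; q=((P-GC)@Rg); m=(abs(q[...,1]+50)<10)&(q[...,2]>255)&(q[...,0]>-60)&(q[...,0]<150); print(np.sort(q[m][:,2])[-20:]); k=q[m]; print(k[k[:,2]>268])
E
```

```text
time_s: 5.9
ee_pos: [689.6, 130.2, 331.1]
eef_rot: [0.989, -0.033, 0.142, 0.019]
wrist_force: [-1.0, -0.4, 0.0]
finger_gap: -0.0
time_s: 6.07
ee_pos: [691.2, 130.2, 329.6]
eef_rot: [0.989, -0.033, 0.141, 0.019]
wrist_force: [-5.6, -1.4, 1.9]
finger_gap: -0.0
[-0.5689546  -0.32537502 -0.55557761] [ 42.6720194   -2.7801195  259.87697309]
[644.86984067 644.91491033 644.91779336 644.9624263  644.98657416
 645.00264268 645.0045719  645.03789989 645.0425557  645.08179451
 645.15488555 645.27338073 645.35263654 645.40257646 645.4207335
 645.42191713 645.47893709 645.53463431 645.83770129 646.05248747]
[[-39.34240052 -40.09968007 643.39016194]
 [-38.39555013 -41.43054144 644.63549901]
 [-32.25988985 -40.10745354 643.12093496]
 ...
 [ 57.6550877  -59.84518267 278.77393208]
 [ 62.09108329 -59.75006234 278.28980893]
 [ 53.1560468  -57.96404411 271.62230528]]
```

View pics/e_scene.png

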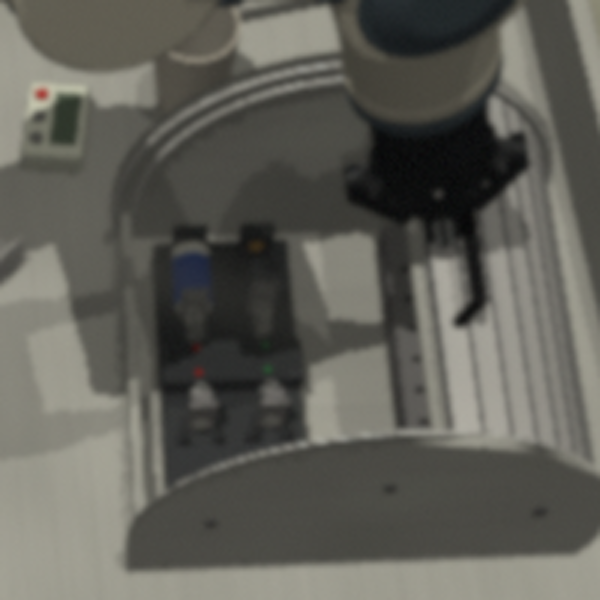

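```bash
python3 -m handwheel '[[[1,0.003,0,0,0,0,0],[1,0.006,0,-0.001,0,0,0],[1,0.006,0,-0.001,0,0,0]]]'; python3 -m handwheel '[[[1,0.003,0,0,0,0,0],[1,0.005,0,-0.001,0,0,0],[1,0.005,0,-0.001,0,0,0]]]'; python3 - <<'E'
from k import *
p,R,st=now(); print(st['wrist_force'],w2g(p+72.6*R[:,2]))
E
```

```text
time_s: 6.47
ee_pos: [693.1, 130.6, 327.8]
eef_rot: [0.99, -0.033, 0.136, 0.02]
wrist_force: [-43.1, -0.4, 19.8]
finger_gap: -0.0
time_s: 6.72
ee_pos: [694.7, 130.6, 327.5]
eef_rot: [0.99, -0.033, 0.133, 0.02]
wrist_force: [-86.3, -0.8, 51.6]
finger_gap: -0.1
[-86.29818487  -0.82116916  51.55887606] [ 45.36465411  -2.32384824 257.55140086]
```

```bash
python3 -m handwheel '[[[1,-0.012,0,0.001,0,0,0],[0.8,-0.03,0,0.02,0,0,0],[0.5,-0.05,0,0.05,0,0.05,0],[0.5,-0.09,0,0.06,0,0.1,0],[0.5,-0.13,0.01,0.06,0,0.2,0]]]';python3 -m handwheel '[[[0.5,-0.03,0.02,0,0,0.05,0],[0.5,-0.06,0.05,0,0,0.08,0],[0.5,-0.06,0.07,0,0,0.08,0]]]'; python3 - <<'E'
from h import *
from k import *
for n in("scene","top"):
    c=S(n); c.save(f"pics/f_{n}.png",(280,60,480,260) if n=="scene" else (170,100,330,240),3)
    for b in blobs(mask(c,"blue"),20):
        v,u=np.nonzero(b); print(n,b.sum(),u.mean(),v.mean(),w2g(c.ray(u.mean(),v.mean(),80)).round(1),"med",np.nanmedian((c.P[b]-GC)@Rg,0).round(1))
    print(c.name,"expected seat centre top",c.proj(g2w([-130,84.5,82])))
p,R,st=now(); print(p,w2g(p),st['wrist_force'])
R=rot_g('x',0); go(tcp(g2w([-130,84.5,65]),R,58+60),R)
E
```

```text
time_s: 7.13
ee_pos: [571.5, 139.5, 390.6]
eef_rot: [0.998, -0.031, 0.043, 0.022]
wrist_force: [1.0, -0.7, -0.5]
finger_gap: 42.9
time_s: 7.38
ee_pos: [508.5, 211.3, 387.9]
eef_rot: [0.999, -0.03, 0.0, 0.024]
wrist_force: [2.5, 0.8, -0.1]
finger_gap: 42.8
scene 83 344.2530120481928 149.83132530120483 [-127.1   84.6   80. ] med [-127.8   84.    81.2]
scene expected seat centre top [343.20056217 149.50720123]
top 173 224.02890173410404 214.08092485549133 [-132.2   78.7   80. ] med [-132.5   79.    78.7]
top expected seat centre top [221.75364826 213.07675648]
[511.41761505 212.60084172 387.67091344] [-161.49907029   71.56010145  387.67091344] [ 1.06019175 -0.30364463  0.11977488]
t7.48 d [  32.2   11.1 -204.7] mm turn [0.046 0.003 0.   ] (2.7deg) F [ 1.1 -0.3  0.1] gap 42.6 -> shift m [ 0.0322  0.0111 -0.2047]
```

View pics/f_scene.png

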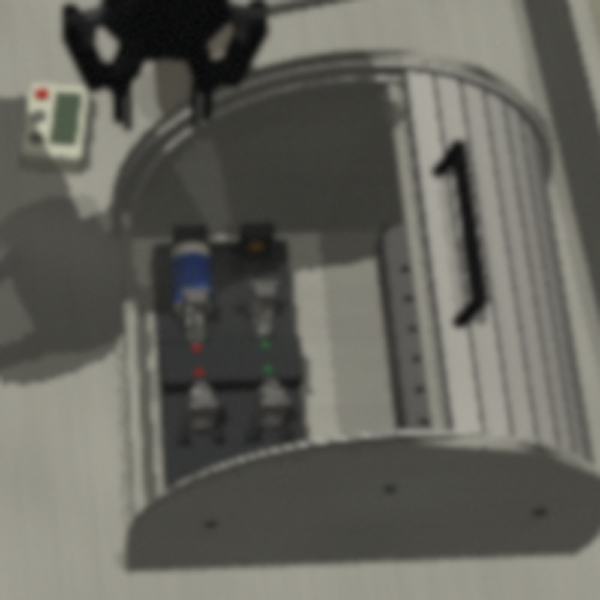

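View pics/f_top.png

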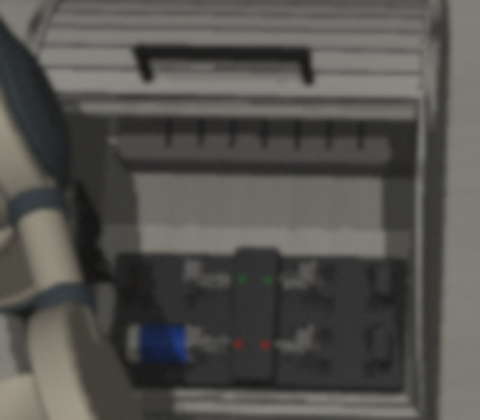

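```bash
cat > at.py <<'E'
# usage: at.py x y z tiltdeg [L]   garage-frame grasp point(mm), tilt about garage x; prints remaining shift/turn
from k import *
a=[float(v) for v in sys.argv[1:]]
R=rot_g('x',a[3]); L=a[4] if len(a)>4 else 58.
go(tcp(g2w(a[:3]),R,L),R)
p,Rc,s=now(); print("grasp now (garage)",w2g(p+L*Rc[:,2]).round(1),"q",s["q"].round(2))
E
python3 -m handwheel '[[[0.43,0.016,0.005,-0.04,0.046,0,0],[0.43,0.032,0.011,-0.08,0.046,0,0],[0.43,0.032,0.011,-0.12,0.046,0,0],[0.43,0.032,0.011,-0.16,0.046,0,0],[0.43,0.032,0.011,-0.2,0.046,0,0]]]'; python3 -m handwheel '[[[0.43,0,0,-0.005,0,0,0],[0.43,0,0,-0.005,0,0,0]]]'; python3 at.py -130 84.5 65 0
```

```text
time_s: 7.9
ee_pos: [544.8, 220.6, 185.4]
eef_rot: [1.0, -0.03, 0.001, 0.001]
wrist_force: [1.3, 0.4, -0.2]
finger_gap: 48.9
time_s: 8.07
ee_pos: [544.0, 220.5, 180.7]
eef_rot: [1.0, -0.03, -0.001, 0.001]
wrist_force: [0.1, -0.9, 1.3]
finger_gap: 48.7
t8.07 d [ -0.4   3.3 -57.7] mm turn [ 0.003 -0.002  0.003] (0.3deg) F [ 0.1 -0.9  1.3] gap 48.7 -> shift m [-0.0004  0.0033 -0.0577]
grasp now (garage) [-129.5   81.1  122.7] q [ 0.28  0.59  1.57 -0.    0.99  0.35]
```

```bash
python3 -m handwheel '[[[0.43,0,0.003,-0.025,0,0,0],[0.43,0,0.003,-0.045,0,0,0],[0.43,0,0.003,-0.056,0,0,0],[0.43,0,0.003,-0.056,0,0,0]]]'; python3 at.py -130 84.5 65 0;  python3 -m handwheel '[[[1,0,0,0,0,0,0],[1,0,0,0,0,0,0],[1,0,0,0,0,0,0],[1,0,0,0,0,0,0]]]'; python3 at.py -130 84.5 65 0
```

```text
time_s: 8.4
ee_pos: [545.1, 224.0, 126.4]
eef_rot: [1.0, -0.03, 0.001, 0.001]
wrist_force: [-0.5, -0.6, -0.4]
finger_gap: 48.5
t8.40 d [-1.5 -0.3 -3.4] mm turn [0.002 0.002 0.003] (0.2deg) F [-0.5 -0.6 -0.4] gap 48.5 -> shift m [-0.0015 -0.0003 -0.0034]
grasp now (garage) [-128.4   84.8   68.4] q [ 0.29  0.66  1.61 -0.    0.87  0.35]
time_s: 8.73
ee_pos: [544.0, 224.3, 127.9]
eef_rot: [1.0, -0.03, 0.0, 0.001]
wrist_force: [-11.0, 1.7, 7.1]
finger_gap: 31.9
t8.73 d [-0.4 -0.5 -4.9] mm turn [0.001 0.001 0.003] (0.2deg) F [-11.    1.7   7.1] gap 31.9 -> shift m [-0.0004 -0.0005 -0.0049]
grasp now (garage) [-129.6   85.    69.9] q [ 0.29  0.66  1.61 -0.    0.87  0.35]
```

```bash
cat > tab.py <<'E'
# tab.py side L start(cu,cz,phi) then waypoints "cu,cz,phi" -> cumulative shifts from start (world m / rad). side +1 left bays, -1 right
import sys,numpy as np
side=int(sys.argv[1]);L=float(sys.argv[2]); W=[tuple(map(float,a.split(','))) for a in sys.argv[3:]]
def T(c,z,p): p=np.radians(p); return np.array([-side*(c+L*np.sin(p)), z+L*np.cos(p)])
t0=T(*W[0])
for w in W[1:]:
    d=T(*w)-t0; ph=np.radians(w[2]-W[0][2])*side
    print(w,"[%.4f,%.4f,%.4f,%.3f,%.3f,0]"%(d[0]*.0567/1e3,d[0]*.9984/1e3,d[1]/1e3,ph*.9984,-ph*.0567), "slide",round(w[0]+30.5*np.cos(np.radians(w[2]))+17*np.sin(np.radians(w[2])),1),"zmin",round(48+30.5*np.sin(np.radians(w[2]))+17*np.cos(np.radians(w[2])),1))
E
python3 tab.py 1 63 30.5,65,0 34,65.5,0 38.5,66.5,0 39,70,5; python3 tab.py 1 63 39,70,5 39,73,11 39.3,75.5,17 39.5,77.5,23 39.7,80,29 39.7,82,35; python3 tab.py 1 63 39.7,82,35 39.7,83.5,40 39.7,84.5,44 39.5,90,45 38,105,45 36,130,45 
```

```text
(34.0, 65.5, 0.0) [-0.0002,-0.0035,0.0005,0.000,-0.000,0] slide 64.5 zmin 65.0
(38.5, 66.5, 0.0) [-0.0005,-0.0080,0.0015,0.000,-0.000,0] slide 69.0 zmin 65.0
(39.0, 70.0, 5.0) [-0.0008,-0.0140,0.0048,0.087,-0.005,0] slide 70.9 zmin 67.6
(39.0, 73.0, 11.0) [-0.0004,-0.0065,0.0021,0.105,-0.006,0] slide 72.2 zmin 70.5
(39.3, 75.5, 17.0) [-0.0008,-0.0132,0.0030,0.209,-0.012,0] slide 73.4 zmin 73.2
(39.5, 77.5, 23.0) [-0.0011,-0.0196,0.0027,0.314,-0.018,0] slide 74.2 zmin 75.6
(39.7, 80.0, 29.0) [-0.0015,-0.0257,0.0023,0.418,-0.024,0] slide 74.6 zmin 77.7
(39.7, 82.0, 35.0) [-0.0018,-0.0313,0.0008,0.523,-0.030,0] slide 74.4 zmin 79.4
(39.7, 83.5, 40.0) [-0.0002,-0.0044,-0.0018,0.087,-0.005,0] slide 74.0 zmin 80.6
(39.7, 84.5, 44.0) [-0.0004,-0.0076,-0.0038,0.157,-0.009,0] slide 73.4 zmin 81.4
(39.5, 90.0, 45.0) [-0.0005,-0.0082,0.0009,0.174,-0.010,0] slide 73.1 zmin 81.6
(38.0, 105.0, 45.0) [-0.0004,-0.0067,0.0159,0.174,-0.010,0] slide 71.6 zmin 81.6
(36.0, 130.0, 45.0) [-0.0003,-0.0047,0.0409,0.174,-0.010,0] slide 69.6 zmin 81.6
```

```bash
python3 -m handwheel '[[[1,0,-0.0035,0.0005,0,0,0],[1,-0.0005,-0.008,0.0015,0,0,0],[1,-0.0008,-0.014,0.0048,0.087,-0.005,0],[1,-0.0008,-0.014,0.0048,0.087,-0.005,0]]]'; python3 at.py -130 76 70 5 63
```

```text
time_s: 9.07
ee_pos: [544.8, 209.8, 133.0]
eef_rot: [0.998, -0.03, 0.003, -0.046]
wrist_force: [0.7, 6.1, -2.6]
finger_gap: 32.0
t9.07 d [-2.  -0.  -0.2] mm turn [-0.004  0.004  0.004] (0.4deg) F [ 0.7  6.1 -2.6] gap 32.0 -> shift m [-0.002  -0.     -0.0002]
grasp now (garage) [-127.7   76.4   70.3] q [0.23 0.64 1.64 0.12 0.83 0.21]
```

Spring force is about 6 N, as predicted. I'll continue tilting.

```bash
python3 -m handwheel '[[[1,-0.0004,-0.0065,0.0021,0.105,-0.006,0],[1,-0.0008,-0.0132,0.003,0.209,-0.012,0],[1,-0.0011,-0.0196,0.0027,0.314,-0.018,0],[1,-0.0015,-0.0257,0.0023,0.418,-0.024,0],[1,-0.0018,-0.0313,0.0008,0.523,-0.03,0]]]'; python3 at.py -130 75.3 82 35 63
python3 -m handwheel '[[[1,-0.0002,-0.0044,-0.0018,0.087,-0.005,0],[1,-0.0004,-0.0076,-0.0038,0.157,-0.009,0],[1,-0.0004,-0.0076,-0.0038,0.157,-0.009,0]]]'; python3 at.py -130 75.3 84.5 44 63
```

```text
time_s: 9.48
ee_pos: [543.6, 179.2, 134.2]
eef_rot: [0.953, -0.028, 0.011, -0.303]
wrist_force: [-2.2, 7.7, 0.6]
finger_gap: 32.4
t9.48 d [-2.5 -0.8 -0.6] mm turn [-0.004  0.005  0.003] (0.4deg) F [-2.2  7.7  0.6] gap 32.4 -> shift m [-0.0025 -0.0008 -0.0006]
grasp now (garage) [-127.2   76.4   82.7] q [-0.06  0.68  1.77  0.84  0.89 -0.61]
time_s: 9.73
ee_pos: [542.2, 170.4, 128.2]
eef_rot: [0.926, -0.029, 0.011, -0.376]
wrist_force: [-0.4, 5.8, 0.0]
finger_gap: 31.9
t9.73 d [-1.6  0.5  1.6] mm turn [-0.004 -0.002  0.004] (0.4deg) F [-0.4  5.8  0. ] gap 31.9 -> shift m [-0.0016  0.0005  0.0016]
grasp now (garage) [-128.2   75.1   83. ] q [-0.14  0.74  1.79  0.99  0.99 -0.8 ]
```

```bash
python3 -m handwheel '[[[1,0,0,0.006,0,0,0],[1,0,0.001,0.022,0,0,0],[1,0,0.002,0.05,0,0,0],[1,0,0.004,0.085,0,0,0],[1,0,0.004,0.12,0,0,0]]]'; python3 -m handwheel '[[[1,-0.02,0,0.035,-0.12,0,0],[1,-0.03,0,0.07,-0.24,0,0],[1,-0.03,0,0.105,-0.36,0,0],[1,-0.03,0,0.13,-0.48,0,0],[1,-0.03,0,0.13,-0.6,0,0]]]'; python3 - <<'E'
from h import *
from k import *
for n in("scene","top"):
    c=S(n); c.save(f"pics/g1_{n}.png",None)
    gm=max(blobs(mask(c,"green")),key=lambda b:b.sum()); q=c.P[gm]; q=q[q[:,2]>34]
    print("pan",cv2.minAreaRect(q[:,:2].astype(np.float32)))
pan=[631.2,-294.5,80]
R=rot_g('x',0); go(tcp(pan,R,63)+[0,0,250],R); print(env.state()["q"])
E
```

```text
time_s: 10.15
ee_pos: [541.4, 175.5, 249.8]
eef_rot: [0.928, -0.028, 0.01, -0.373]
wrist_force: [1.2, 0.2, -1.3]
finger_gap: 31.7
time_s: 10.57
ee_pos: [513.6, 174.8, 386.3]
eef_rot: [0.996, -0.025, 0.026, -0.08]
wrist_force: [0.7, -0.0, -2.4]
finger_gap: 31.9
pan ((631.8137817382812, -295.1351013183594), (158.64950561523438, 172.85926818847656), 81.4959945678711)
pan ((630.7406005859375, -294.26898193359375), (158.7089385986328, 175.3872833251953), 81.14177703857422)
t10.67 d [ 119.1 -471.1   11.7] mm turn [-0.16   0.049 -0.012] (9.6deg) F [ 0.2  0.7 -2.4] gap 32.0 -> shift m [ 0.1191 -0.4711  0.0117]
[0.14800836 0.27165968 1.49696723 0.15683256 1.30427661 0.1568357 ]
```

View pics/g1_scene.png

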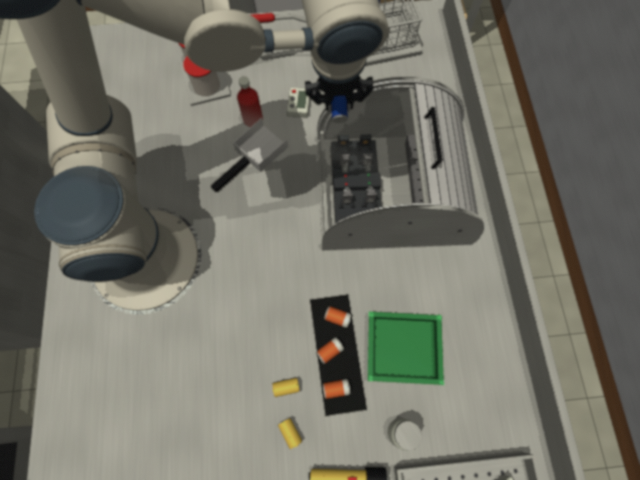

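```bash
python3 -m handwheel '[[[1,0.01,-0.04,0,-0.08,0.02,-0.01],[1,0.02,-0.08,0,-0.16,0.05,-0.01],[1,0.03,-0.12,0,-0.16,0.05,-0.01],[1,0.04,-0.16,0,-0.16,0.05,-0.01],[1,0.05,-0.2,0,-0.16,0.05,-0.01]]]'; python3 -m handwheel '[[[1,0.01,-0.04,0,0,0,0],[1,0.02,-0.08,0,0,0,0],[1,0.03,-0.12,0,0,0,0],[1,0.04,-0.16,-0.02,0,0,0],[1,0.05,-0.2,-0.04,0,0,0]]]'; python3 - <<'E'
from k import *
pan=[631.2,-294.5,22]
R=rot_g('x',0); go(tcp(pan,R,63),R); print(env.state()["q"])
E
```

```text
time_s: 11.08
ee_pos: [561.5, -26.6, 377.1]
eef_rot: [1.0, -0.029, -0.004, -0.004]
wrist_force: [2.3, 1.0, -1.3]
finger_gap: 32.2
time_s: 11.5
ee_pos: [609.8, -220.1, 341.0]
eef_rot: [1.0, -0.03, -0.003, -0.004]
wrist_force: [1.3, 0.3, -2.5]
finger_gap: 31.8
t11.50 d [  21.4  -74.4 -256. ] mm turn [-0.008 -0.006  0.003] (0.6deg) F [ 1.3  0.3 -2.5] gap 31.8 -> shift m [ 0.0214 -0.0744 -0.256 ]
[-0.44041457  0.50056443  1.22699251  0.00490772  1.42264661 -0.38128475]
```

```bash
python3 -m handwheel '[[[1,0.008,-0.035,-0.02,0,0,0],[1,0.016,-0.065,-0.04,0,0,0],[1,0.02,-0.07,-0.08,0,0,0],[1,0.02,-0.07,-0.12,0,0,0],[1,0.02,-0.07,-0.15,0,0,0]]]'; python3 - <<'E'
from h import *
from k import *
pan=[631.2,-294.5,22]
R=rot_g('x',0); go(tcp(pan,R,63),R)
for n in("scene","top"):
    c=S(n)
    gm=max(blobs(mask(c,"green")),key=lambda b:b.sum()); q=c.P[gm]; q=q[(q[:,2]>34)&(q[:,2]<50)]
    print("pan",cv2.minAreaRect(q[:,:2].astype(np.float32)))
E
```

```text
time_s: 11.92
ee_pos: [628.2, -288.2, 187.3]
eef_rot: [1.0, -0.031, -0.005, -0.005]
wrist_force: [-0.5, 0.5, -2.3]
finger_gap: 32.0
t11.92 d [   3.    -6.3 -102.3] mm turn [-0.01  -0.01   0.005] (0.8deg) F [-0.5  0.5 -2.3] gap 32.0 -> shift m [ 0.003  -0.0063 -0.1023]
pan ((629.1641845703125, -312.643798828125), (124.29025268554688, 171.67750549316406), 81.00177764892578)Traceback (most recent call last):
  File "<stdin>", line 7, in <module>
ValueError: max() iterable argument is empty
```

```bash
python3 -m handwheel '[[[1,0,-0.003,-0.035,0,0,0],[1,0,-0.003,-0.07,0,0,0],[1,0,-0.003,-0.092,0,0,0],[1,0,-0.003,-0.1,0,0,0],[1,0,-0.003,-0.1,0,0,0]]]'; python3 - <<'E'
from k import *
R=rot_g('x',0); go(tcp([631.2,-294.5,22],R,63),R)
E
```

```text
time_s: 12.43
ee_pos: [629.7, -290.5, 91.2]
eef_rot: [1.0, -0.03, -0.004, -0.004]
wrist_force: [-0.1, 0.1, -0.4]
finger_gap: 31.7
t12.43 d [ 1.5 -4.  -6.2] mm turn [-0.007 -0.009  0.002] (0.7deg) F [-0.1  0.1 -0.4] gap 31.7 -> shift m [ 0.0015 -0.004  -0.0062]
```

```bash
python3 -m handwheel '[[[1,0,0,-0.003,0,0,0],[1,0,0,-0.003,0,0,0]]]'
```

```text
time_s: 12.6
ee_pos: [631.0, -291.0, 90.4]
eef_rot: [1.0, -0.029, -0.002, -0.002]
wrist_force: [-0.9, 0.7, -1.1]
finger_gap: 31.5
```

```bash
python3 -m handwheel '[[[1,0,0,-0.004,0,0,0],[1,0,0,-0.004,0,0,0]]]'; python3 -m handwheel '[[[1,0,0,-0.002,0,0,0],[1,0,0,-0.002,0,0,0]]]'
```

```text
time_s: 12.77
ee_pos: [630.4, -290.7, 85.2]
eef_rot: [1.0, -0.029, -0.003, -0.002]
wrist_force: [-0.7, 0.1, -2.0]
finger_gap: 31.8
time_s: 12.93
ee_pos: [630.5, -290.6, 83.2]
eef_rot: [1.0, -0.029, -0.003, -0.003]
wrist_force: [0.3, 0.3, 4.5]
finger_gap: 32.1
```

```bash
cat > og.py <<'E'
# og.py x y a side up : orange at x,y with axis a deg; remaining to hover 'up' above grasp (L=62)
from k import *
x,y,a,side,up=[float(v) for v in sys.argv[1:6]]
yaw=a+90 if side<0 else a-90
R=rot_w(yaw); go(tcp([x,y,18],R,62)+[0,0,up],R); print(env.state()["q"].round(2))
E
python3 -m handwheel '[[[0.38,0,0,0,0,0,0],[0.38,0,0,0,0,0,0],[0.38,0,0,0.02,0,0,0],[0.38,0,0,0.06,0,0,0],[0.38,-0.01,0.01,0.1,0,0,0]]]'; python3 -m handwheel '[[[0.38,-0.02,0.01,0.03,0,0,0.1],[0.38,-0.05,0.02,0.03,0,0,0.22],[0.38,-0.08,0.04,0.03,0,0,0.34],[0.38,-0.11,0.06,0.02,0,0,0.46],[0.38,-0.14,0.08,0,0,0,0.58]]]'; python3 og.py 481.3 -204.5 -26 -1 60; python3 - <<'E'
from h import *
c=S("scene"); c.save("pics/p1.png",(290,270,470,420),4)
E
```

```text
time_s: 13.35
ee_pos: [620.7, -281.6, 181.8]
eef_rot: [1.0, -0.029, -0.004, -0.003]
wrist_force: [0.2, -0.0, 1.6]
finger_gap: 52.6
time_s: 13.77
ee_pos: [479.8, -200.4, 183.5]
eef_rot: [0.965, 0.261, -0.003, 0.0]
wrist_force: [1.9, -0.9, -0.9]
finger_gap: 52.8
t13.77 d [  1.5  -4.1 -43.5] mm turn [ 0.003 -0.005  0.59 ] (33.8deg) F [ 1.9 -0.9 -0.9] gap 52.8 -> shift m [ 0.0015 -0.0041 -0.0435]
[-0.51  0.51  1.74 -0.    0.9  -1.03]
```

View pics/p1.png

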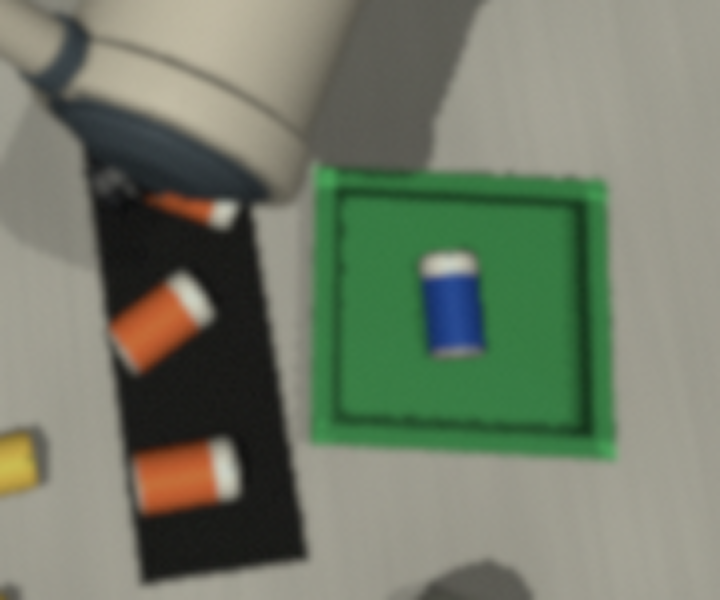

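Blue3 lies in the middle of the pan, and the oranges haven't moved. Next I'll grasp orange1.

```bash
python3 -m handwheel '[[[0.38,0,-0.003,0,0,0,0.12],[0.38,0,-0.004,-0.01,0,0,0.24],[0.38,0,-0.004,-0.02,0,0,0.36],[0.38,0,-0.004,-0.03,0,0,0.48],[0.38,0,-0.004,-0.04,0,0,0.59]]]'; python3 og.py 481.3 -204.5 -26 -1 0
```

```text
time_s: 14.23
ee_pos: [480.5, -204.9, 141.4]
eef_rot: [0.848, 0.53, -0.005, -0.0]
wrist_force: [0.4, 0.1, 0.6]
finger_gap: 52.8
t14.23 d [  0.8   0.4 -61.4] mm turn [ 0.005 -0.008 -0.   ] (0.5deg) F [0.4 0.1 0.6] gap 52.8 -> shift m [ 0.0008  0.0004 -0.0614]
[-0.51  0.58  1.76 -0.01  0.81 -1.62]
```

```bash
python3 -m handwheel '[[[0.38,0,0,-0.03,0,0,0],[0.38,0,0,-0.05,0,0,0],[0.38,0.001,0,-0.062,0,0,0],[0.38,0.001,0,-0.062,0,0,0]]]';  python3 og.py 481.3 -204.5 -26 -1 0; python3 -m handwheel '[[[1,0,0,0,0,0,0],[1,0,0,0,0,0,0],[1,0,0,0,0,0,0],[1,0,0,0,0,0,0]]]';python3 og.py 481.3 -204.5 -26 -1 0
```

```text
time_s: 14.57
ee_pos: [480.7, -204.4, 77.6]
eef_rot: [0.85, 0.527, -0.005, -0.002]
wrist_force: [-0.7, 0.6, 0.6]
finger_gap: 53.1
t14.57 d [ 0.6 -0.1  2.4] mm turn [ 0.003 -0.011  0.006] (0.7deg) F [-0.7  0.6  0.6] gap 53.1 -> shift m [ 0.0006 -0.0001  0.0024]
[-0.51  0.69  1.79 -0.01  0.66 -1.61]
time_s: 14.9
ee_pos: [481.6, -204.9, 80.5]
eef_rot: [0.849, 0.528, -0.004, 0.0]
wrist_force: [0.8, -0.8, -0.1]
finger_gap: 31.8
t14.90 d [-0.3  0.4 -0.5] mm turn [ 0.005 -0.007  0.005] (0.6deg) F [ 0.8 -0.8 -0.1] gap 31.8 -> shift m [-0.0003  0.0004 -0.0005]
[-0.51  0.68  1.79 -0.01  0.67 -1.61]
```

```bash
python3 -m handwheel '[[[1,0,0,0.04,0,0,0],[1,0,0,0.08,0,0,0],[1,0,0.01,0.12,0,0,-0.12],[1,0.01,0.02,0.16,0,0,-0.24],[1,0.02,0.03,0.2,0,0,-0.36]]]';python3 -m handwheel '[[[1,0.01,0.02,0.035,0,0,-0.12],[1,0.02,0.04,0.07,0,0,-0.24],[1,0.03,0.06,0.1,0,0,-0.36],[1,0.04,0.09,0.12,0,0,-0.48],[1,0.05,0.12,0.12,0,0,-0.6]]]'; python3 at.py -70 -90 200 0 62; python3 - <<'E'
from h import *
for n in("scene","top"):
    c=S(n); c.save(f"pics/q_{n}.png",(250,150,450,350) if n=="scene" else (250,130,450,280),3)
E
```

```text
time_s: 15.32
ee_pos: [500.3, -174.5, 281.0]
eef_rot: [0.931, 0.364, -0.004, -0.001]
wrist_force: [2.6, -0.6, -2.1]
finger_gap: 32.0
time_s: 15.73
ee_pos: [551.9, -54.7, 403.5]
eef_rot: [0.997, 0.073, -0.0, -0.001]
wrist_force: [0.5, -0.7, -0.5]
finger_gap: 32.1
t15.73 d [  41.8  100.8 -141.5] mm turn [-0.002 -0.001 -0.203] (11.7deg) F [ 0.5 -0.7 -0.5] gap 32.1 -> shift m [ 0.0418  0.1008 -0.1415]
grasp now (garage) [-106.  -192.9  341.5] q [-0.21  0.31  1.37  0.    1.46 -0.35]
```

View pics/q_scene.png

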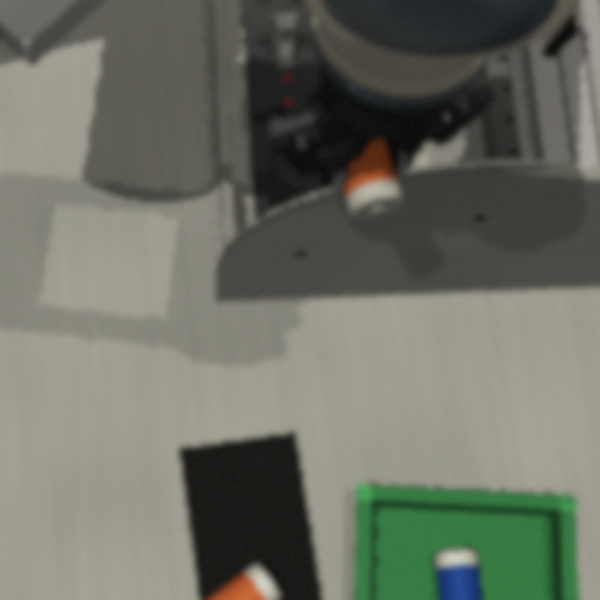

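```bash
cat > chk.py <<'E'
# check held cell: predicted nub tip / white band end vs white blob extent along the axis
from h import *
from k import *
side=float(sys.argv[1]); L=float(sys.argv[2])
p,R,st=now(); c0=p+L*R[:,2]; ax=R[:,1]*(1 if side<0 else -1)  # plus direction
print("plusdir",ax.round(3))
for n in("scene","top"):
    c=S(n); tip=c.proj(c0+28.5*ax); w=c.proj(c0+18.5*ax); 
    d=(tip-w)/np.linalg.norm(tip-w); mmpp=10/np.linalg.norm(tip-w)
    # sample profile along the axis line on the camera-facing side (top edge)
    for off in (0,8):
        base=c0+off*(-R[:,2]); prof=[]
        for t in np.arange(-5,45,1.):
            u,v=c.proj(base+t*ax); prof.append((t,c.c[int(round(v)),int(round(u))].tolist()))
        print(n,off,"mm/px %.2f"%mmpp," ".join("%d:%d/%d"%(t,b[0],b[2]) for t,b in prof if int(t)%2==0))
E
python3 chk.py -1 62
```

```text
plusdir [ 0.148 -0.989 -0.005]
scene 0 mm/px 2.02 -4:18/74 -2:20/89 0:20/91 2:22/94 4:27/109 6:38/145 8:54/169 10:84/179 12:133/182 14:157/184 16:165/183 18:162/179 20:149/165 22:125/137 24:125/137 26:93/102 28:87/95 30:89/97 32:79/87 34:64/71 36:58/63 38:55/60 40:54/59 42:55/60 44:54/59
scene 8 mm/px 2.02 -4:19/74 -2:17/83 0:20/89 2:22/92 4:22/93 6:21/97 8:29/126 10:41/154 12:60/172 14:96/179 16:144/183 18:160/183 20:165/184 22:159/176 24:143/158 26:116/129 28:88/95 30:87/95 32:90/99 34:79/87 36:63/68 38:58/64 40:55/60 42:55/60 44:56/60
top 0 mm/px 2.16 -4:19/23 -2:23/25 0:21/24 2:22/25 4:21/23 6:20/23 8:20/22 10:20/22 12:21/24 14:22/26 16:21/25 18:25/28 20:37/41 22:76/83 24:113/123 26:124/134 28:123/134 30:115/125 32:115/125 34:112/121 36:110/119 38:109/118 40:102/111 42:88/98 44:82/93
top 8 mm/px 2.16 -4:21/24 -2:23/24 0:21/22 2:21/24 4:21/24 6:22/25 8:22/25 10:22/25 12:22/24 14:18/21 16:23/25 18:22/23 20:36/40 22:69/75 24:84/91 26:104/114 28:109/119 30:107/117 32:108/117 34:108/117 36:109/119 38:109/118 40:103/112 42:89/99 44:82/93
```

```bash
python3 -m handwheel '[[[1,0.02,0.035,0,0,0,-0.1],[1,0.035,0.07,0,0,0,-0.2],[1,0.042,0.09,-0.02,0,0,-0.2],[1,0.042,0.1,-0.05,0,0,-0.2],[1,0.042,0.1,-0.08,0,0,-0.2]]]'; python3 at.py -70 -95 170 -45 62
```

```text
time_s: 16.35
ee_pos: [592.9, 45.7, 317.5]
eef_rot: [1.0, -0.022, -0.003, -0.003]
wrist_force: [0.9, 0.4, -2.5]
finger_gap: 32.0
t16.35 d [   2.9   39.2 -103.7] mm turn [-0.79   0.034 -0.01 ] (45.3deg) F [ 0.9  0.4 -2.5] gap 32.0 -> shift m [ 0.0029  0.0392 -0.1037]
grasp now (garage) [-71.1 -90.2 255.5] q [-0.03  0.44  1.4   0.01  1.31  0.02]
```

```bash
python3 -m handwheel '[[[1,0,0.008,-0.015,-0.12,0.005,0],[1,0.001,0.016,-0.03,-0.24,0.01,0],[1,0.002,0.024,-0.045,-0.36,0.015,0],[1,0.003,0.03,-0.06,-0.48,0.02,-0.005],[1,0.003,0.035,-0.07,-0.6,0.026,-0.01]]]'; python3 at.py -70 -95 170 -45 62
```

```text
time_s: 16.77
ee_pos: [595.8, 79.0, 247.7]
eef_rot: [0.955, -0.028, -0.009, 0.296]
wrist_force: [-0.4, -0.7, -1.9]
finger_gap: 32.0
t16.77 d [  0.    5.9 -33.8] mm turn [-0.184  0.009  0.002] (10.6deg) F [-0.4 -0.7 -1.9] gap 32.0 -> shift m [ 0.      0.0059 -0.0338]
grasp now (garage) [-69.8 -92.1 196.5] q [ 0.27  0.63  1.4  -0.58  1.37  0.52]
```

```bash
python3 at.py -70 -95 95 -44 62;  python3 -m handwheel '[[[1,0,0.004,-0.025,-0.1,0.005,0],[1,0,0.006,-0.05,-0.165,0.008,0.001],[1,0,0.006,-0.08,-0.165,0.008,0.001],[1,0,0.006,-0.1,-0.165,0.008,0.001],[1,0,0.006,-0.108,-0.165,0.008,0.001]]]'; python3 at.py -70 -95 95 -44 62
```

```text
t16.77 d [  -0.     5.1 -108.1] mm turn [-0.167  0.008  0.002] (9.6deg) F [-0.4 -0.7 -1.9] gap 32.0 -> shift m [-0.      0.0051 -0.1081]
grasp now (garage) [-69.8 -92.1 196.5] q [ 0.27  0.63  1.4  -0.58  1.37  0.52]
time_s: 17.18
ee_pos: [595.0, 85.0, 138.4]
eef_rot: [0.928, -0.026, -0.013, 0.372]
wrist_force: [-1.0, 25.8, 30.9]
finger_gap: 31.8
t17.18 d [ 0.7 -0.9  1.2] mm turn [-0.006 -0.004  0.001] (0.4deg) F [-1.  25.8 30.9] gap 31.8 -> shift m [ 0.0007 -0.0009  0.0012]
grasp now (garage) [-71.  -93.9  93.5] q [ 0.32  0.82  1.44 -0.72  1.31  0.73]
```

```bash
python3 -m handwheel '[[[1,0,0.002,0.01,0,0,0],[1,0,0.002,0.014,0,0,0],[1,0,0.002,0.014,0,0,0]]]'; python3 at.py -70 -95 95 -44 62; python3 - <<'E'
from h import *
from k import *
for n in("scene","top"):
    c=S(n); c.save(f"pics/r_{n}.png",(310,100,460,240) if n=="scene" else (200,130,330,250),4)
    q=(c.P-GC)@Rg
    for yl in (-150,-140,-130,-120,-112,112,120,130,140,150):
        for xl in(-130,-70):
            m=(abs(q[...,1]-yl)<5)&(abs(q[...,0]-xl)<12)&(q[...,2]<150); 
            if m.sum()>2: print(n,xl,yl,m.sum(),np.percentile(q[m][:,2],[10,50,90]).round(0))
E
```

```text
time_s: 17.43
ee_pos: [596.3, 86.9, 155.6]
eef_rot: [0.928, -0.028, -0.01, 0.371]
wrist_force: [0.4, 0.4, -0.5]
finger_gap: 32.1
t17.43 d [ -0.5  -2.7 -16. ] mm turn [-0.008  0.002  0.002] (0.5deg) F [ 0.4  0.4 -0.5] gap 32.1 -> shift m [-0.0005 -0.0027 -0.016 ]
grasp now (garage) [-69.7 -91.9 110.7] q [ 0.33  0.8   1.43 -0.72  1.33  0.71]
scene -130 -112 4 [84. 87. 89.]
scene -70 -112 24 [136. 139. 142.]
scene -130 112 98 [44. 64. 88.]
scene -130 120 60 [48. 72. 89.]
top -130 -140 31 [ 9. 11. 14.]
top -70 -140 25 [ 7. 11. 14.]
top -130 -130 36 [24. 42. 46.]
top -70 -130 36 [15. 43. 45.]
top -130 -120 45 [44. 86. 89.]
top -70 -120 60 [ 43.  91. 127.]
top -130 -112 31 [49. 86. 89.]
top -70 -112 52 [ 44. 131. 135.]
top -70 112 25 [41. 44. 50.]
top -70 120 6 [43. 49. 60.]
```

View pics/r_scene.png

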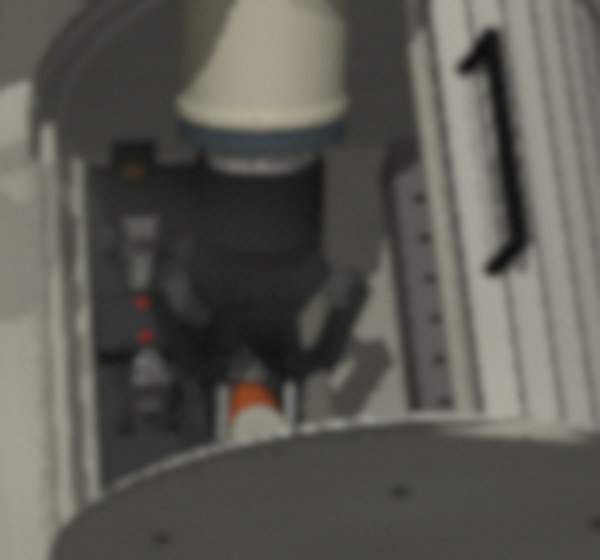

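View pics/r_top.png

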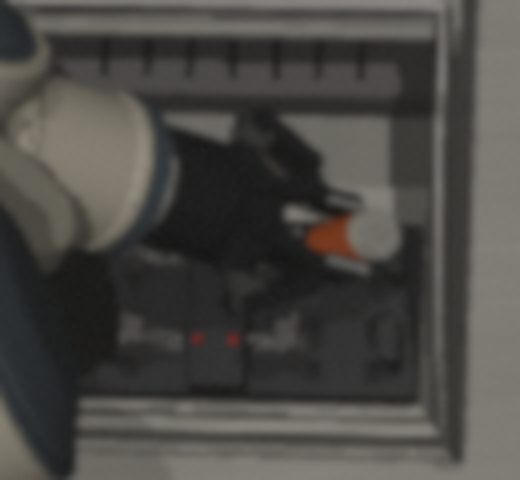

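```bash
python3 tab.py -1 62 23.1,110.7,43.5 19.5,108,44 19.5,102,44; python3 tab.py -1 62 19.5,102,44 23,99,44 28,97,44 33,95,44 37,92,44 39.7,89,44 ; python3 tab.py -1 62 39.7,89,44 39.7,84.5,44 39.7,83,39 39.7,81,33 39.7,79,27 39.5,76.5,21;  python3 tab.py -1 62 39.5,76.5,21 39.3,73.5,15 39,71,9 38.7,68,3 38.5,66.5,0 38.5,66,0
```

```text
(19.5, 108.0, 44.0) [-0.0002,-0.0032,-0.0031,-0.009,0.000,0] slide 53.2 zmin 81.4
(19.5, 102.0, 44.0) [-0.0002,-0.0032,-0.0091,-0.009,0.000,0] slide 53.2 zmin 81.4
(23.0, 99.0, 44.0) [0.0002,0.0035,-0.0030,-0.000,0.000,0] slide 56.7 zmin 81.4
(28.0, 97.0, 44.0) [0.0005,0.0085,-0.0050,-0.000,0.000,0] slide 61.7 zmin 81.4
(33.0, 95.0, 44.0) [0.0008,0.0135,-0.0070,-0.000,0.000,0] slide 66.7 zmin 81.4
(37.0, 92.0, 44.0) [0.0010,0.0175,-0.0100,-0.000,0.000,0] slide 70.7 zmin 81.4
(39.7, 89.0, 44.0) [0.0011,0.0202,-0.0130,-0.000,0.000,0] slide 73.4 zmin 81.4
(39.7, 84.5, 44.0) [0.0000,0.0000,-0.0045,-0.000,0.000,0] slide 73.4 zmin 81.4
(39.7, 83.0, 39.0) [-0.0002,-0.0040,-0.0024,0.087,-0.005,0] slide 74.1 zmin 80.4
(39.7, 81.0, 33.0) [-0.0005,-0.0093,-0.0006,0.192,-0.011,0] slide 74.5 zmin 78.9
(39.7, 79.0, 27.0) [-0.0008,-0.0149,0.0006,0.296,-0.017,0] slide 74.6 zmin 77.0
(39.5, 76.5, 21.0) [-0.0012,-0.0210,0.0008,0.401,-0.023,0] slide 74.1 zmin 74.8
(39.3, 73.5, 15.0) [-0.0004,-0.0064,-0.0010,0.105,-0.006,0] slide 73.2 zmin 72.3
(39.0, 71.0, 9.0) [-0.0007,-0.0130,-0.0021,0.209,-0.012,0] slide 71.8 zmin 69.6
(38.7, 68.0, 3.0) [-0.0011,-0.0197,-0.0045,0.314,-0.018,0] slide 70.0 zmin 66.6
(38.5, 66.5, 0.0) [-0.0013,-0.0232,-0.0059,0.366,-0.021,0] slide 69.0 zmin 65.0
(38.5, 66.0, 0.0) [-0.0013,-0.0232,-0.0064,0.366,-0.021,0] slide 69.0 zmin 65.0
```

```bash
python3 -m handwheel '[[[1,-0.0002,-0.0032,-0.0031,-0.009,0,0],[1,-0.0002,-0.0032,-0.0091,-0.009,0,0],[1,-0.0002,-0.0032,-0.0091,-0.009,0,0]]]';  python3 at.py -70 -95.5 102 -44 62;
```

```text
time_s: 17.78
ee_pos: [595.0, 83.8, 143.8]
eef_rot: [0.926, -0.027, -0.012, 0.375]
wrist_force: [-0.5, 0.6, -1.8]
finger_gap: 31.5
t17.78 d [ 0.7 -0.2  2.8] mm turn [ 0.002 -0.001  0.002] (0.2deg) F [-0.5  0.6 -1.8] gap 31.5 -> shift m [ 0.0007 -0.0002  0.0028]
grasp now (garage) [-70.9 -95.4  99.3] q [ 0.32  0.82  1.44 -0.73  1.32  0.73]
```

```bash
python3 -m handwheel '[[[1,0.0002,0.0035,0.000,0,0,0],[1,0.0005,0.0085,-0.002,0,0,0],[1,0.0008,0.0135,-0.004,0,0,0],[1,0.001,0.0175,-0.007,0,0,0],[1,0.0011,0.0202,-0.01,0,0,0]]]';  python3 at.py -70 -75.3 89 -44 62;
```

```text
time_s: 18.2
ee_pos: [596.7, 104.9, 135.1]
eef_rot: [0.926, -0.027, -0.011, 0.376]
wrist_force: [-0.4, -7.2, 2.4]
finger_gap: 32.1
t18.20 d [ 0.2 -1.1 -1.5] mm turn [0.002 0.001 0.002] (0.2deg) F [-0.4 -7.2  2.4] gap 32.1 -> shift m [ 0.0002 -0.0011 -0.0015]
grasp now (garage) [-70.3 -74.3  90.6] q [ 0.35  0.84  1.41 -0.72  1.34  0.75]
```

```bash
python3 -m handwheel '[[[1,0,-0.001,-0.006,0,0,0],[1,-0.0002,-0.005,-0.0035,0.087,-0.005,0],[1,-0.0005,-0.0103,-0.0016,0.192,-0.011,0],[1,-0.0008,-0.0155,-0.0004,0.296,-0.017,0],[1,-0.0012,-0.0215,-0.0002,0.401,-0.023,0]]]';  python3 at.py -70 -75.5 76.5 -21 62;
```

```text
time_s: 18.62
ee_pos: [595.6, 83.2, 135.0]
eef_rot: [0.983, -0.029, -0.005, 0.181]
wrist_force: [-1.7, -7.7, -6.6]
finger_gap: 32.1
t18.62 d [ 0.1 -0.4 -0.6] mm turn [-0.003  0.001  0.001] (0.2deg) F [-1.7 -7.7 -6.6] gap 32.1 -> shift m [ 0.0001 -0.0004 -0.0006]
grasp now (garage) [-70.1 -75.   77. ] q [ 0.19  0.71  1.51 -0.41  1.05  0.48]
```

```bash
python3 -m handwheel '[[[1,-0.0004,-0.0064,-0.001,0.105,-0.006,0],[1,-0.0007,-0.013,-0.0021,0.209,-0.012,0],[1,-0.0011,-0.0197,-0.0045,0.314,-0.018,0],[1,-0.0013,-0.0232,-0.0059,0.366,-0.021,0],[1,-0.0013,-0.0232,-0.0064,0.366,-0.021,0]]]';  python3 at.py -70 -76.5 66 0 62;
```

```text
time_s: 19.03
ee_pos: [594.5, 57.6, 128.5]
eef_rot: [1.0, -0.031, 0.0, -0.001]
wrist_force: [0.1, -4.9, 2.9]
finger_gap: 31.6
t19.03 d [-0.1  2.  -0.5] mm turn [-0.002  0.001  0.005] (0.3deg) F [ 0.1 -4.9  2.9] gap 31.6 -> shift m [-0.0001  0.002  -0.0005]
grasp now (garage) [-69.7 -78.4  66.5] q [-0.    0.67  1.58  0.    0.89  0.06]
```

```bash
python3 -m handwheel '[[[1,-0.0001,-0.002,-0.0005,0,0,0],[1,-0.0003,-0.005,-0.001,0,0,0],[1,-0.0003,-0.006,-0.0015,0,0,0],[1,-0.0003,-0.006,-0.0015,0,0,0]]]';  python3 at.py -70 -84.5 65 0 62;
```

```text
time_s: 19.37
ee_pos: [594.3, 54.7, 127.8]
eef_rot: [1.0, -0.029, 0.0, 0.0]
wrist_force: [-2.5, 3.0, 15.5]
finger_gap: 31.9
t19.37 d [-0.4 -3.1 -0.8] mm turn [0.001 0.001 0.002] (0.1deg) F [-2.5  3.  15.5] gap 31.9 -> shift m [-0.0004 -0.0031 -0.0008]
grasp now (garage) [-69.7 -81.4  65.8] q [-0.01  0.67  1.59 -0.    0.89  0.05]
```

```bash
python3 -m handwheel '[[[1,0,0,0.001,0,0,0],[0.43,0,0,0.001,0,0,0],[0.43,0,0,0.001,0,0,0],[0.43,0,0,0.001,0,0,0]]]';  python3 at.py -70 -84.5 65 0 62; python3 -m handwheel '[[[0.43,0,0,0.03,0,0,0],[0.43,0,0,0.07,0,0,0],[0.43,0,0,0.11,0,0,0],[0.43,-0.01,0,0.15,0,0,0],[0.43,-0.03,0,0.19,0,0,0]]]';python3 -m handwheel '[[[0.43,-0.02,-0.02,0.03,0,0,0],[0.43,-0.04,-0.06,0.05,0,0,0],[0.38,-0.05,-0.1,0.05,0,0,0],[0.38,-0.06,-0.14,0.05,0,0,0],[0.38,-0.06,-0.18,0.04,0,0,0]]]'; python3 - <<'E'
from h import *
from k import *
for n in("scene","top"):
    c=S(n); c.save(f"pics/s_{n}.png",(310,100,460,240) if n=="scene" else (200,110,330,250),4)
    for b in blobs(mask(c,"orange"),15):
        q=(c.P[b]-GC)@Rg; v,u=np.nonzero(b); print(n,b.sum(),np.nanmedian(q,0).round(1),np.nanpercentile(q[:,1],[3,97]).round(1),"world",np.nanmedian(c.P[b],0).round(0))
print(now()[0])
E
```

```text
time_s: 19.7
ee_pos: [593.8, 54.0, 127.8]
eef_rot: [1.0, -0.029, -0.0, 0.001]
wrist_force: [-1.1, -0.5, -0.5]
finger_gap: 48.6
t19.70 d [ 0.1 -2.4 -0.8] mm turn [ 0.001 -0.001  0.002] (0.1deg) F [-1.1 -0.5 -0.5] gap 48.6 -> shift m [ 0.0001 -0.0024 -0.0008]
grasp now (garage) [-70.3 -82.2  65.8] q [-0.01  0.67  1.59 -0.    0.89  0.05]
time_s: 20.12
ee_pos: [566.0, 53.7, 317.3]
eef_rot: [1.0, -0.029, 0.001, 0.001]
wrist_force: [1.0, 0.2, -0.4]
finger_gap: 48.6
time_s: 20.53
ee_pos: [504.1, -122.7, 358.3]
eef_rot: [1.0, -0.029, 0.001, 0.001]
wrist_force: [1.1, 0.2, -0.6]
finger_gap: 52.9
scene 252 [-194.3 -430.    31. ] [-449.1 -410.3] world [ 450. -286.   31.]
scene 268 [-184.8 -516.1   31.2] [-532.6 -499.7] world [ 454. -373.   31.]
top 155 [-72.1 -80.2  79.1] [-96.6 -59.3] world [592.  57.  79.]
top 22 [-155.7 -702.3   43.3] [-706.2 -696.3] world [ 474. -560.   43.]
top 172 [-185.9 -513.8   30. ] [-535.  -499.3] world [ 454. -370.   30.]
top 172 [-196.4 -426.9   30.1] [-446.7 -409.3] world [ 449. -283.   30.]
[ 504.48068733 -126.02185011  355.62639305]
```

View pics/s_scene.png

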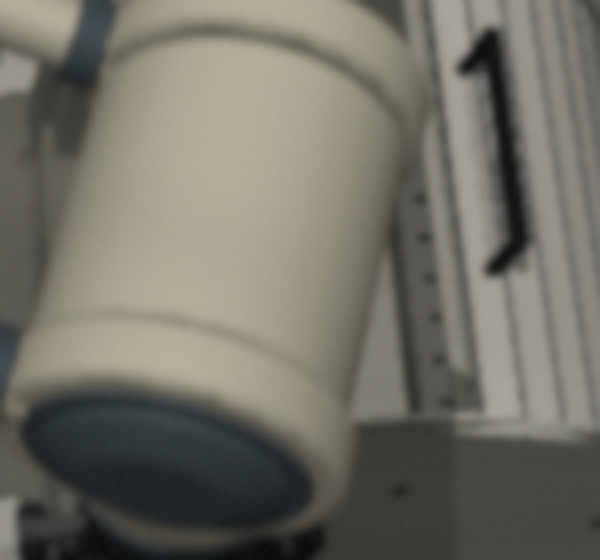

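View pics/s_top.png

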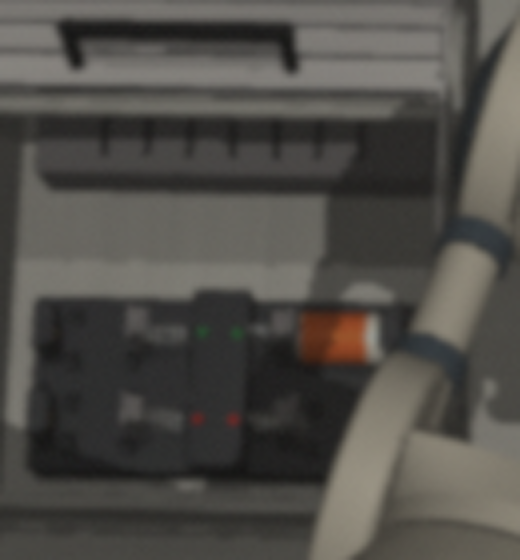

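```bash
python3 og.py 452.9 -282.6 30.5 1 70; python3 -m handwheel '[[[0.38,-0.01,-0.035,-0.02,0,0,-0.12],[0.38,-0.02,-0.07,-0.05,0,0,-0.24],[0.38,-0.03,-0.105,-0.08,0,0,-0.36],[0.38,-0.04,-0.14,-0.11,0,0,-0.48],[0.38,-0.05,-0.158,-0.14,0,0,-0.6]]]'; python3 og.py 452.9 -282.6 30.5 1 70
```

```text
t20.63 d [ -51.6 -156.6 -205.6] mm turn [ 0.002 -0.002 -0.975] (55.9deg) F [ 0.1  0.1 -0.2] gap 53.3 -> shift m [-0.0516 -0.1566 -0.2056]
[-0.36  0.29  1.53 -0.    1.32 -0.29]
time_s: 21.05
ee_pos: [458.2, -275.1, 224.1]
eef_rot: [0.945, -0.326, 0.001, 0.001]
wrist_force: [1.5, 0.1, 0.9]
finger_gap: 52.8
t21.05 d [ -5.3  -7.5 -74.1] mm turn [ 0.002  0.    -0.374] (21.4deg) F [1.5 0.1 0.9] gap 52.8 -> shift m [-0.0053 -0.0075 -0.0741]
[-0.65  0.46  1.66 -0.    1.01  0.01]
```

```bash
python3 -m handwheel '[[[0.38,-0.001,-0.004,-0.025,0,0,-0.12],[0.38,-0.001,-0.004,-0.05,0,0,-0.24],[0.38,-0.001,-0.004,-0.068,0,0,-0.37],[0.38,-0.001,-0.004,-0.068,0,0,-0.37]]]'; python3 og.py 452.9 -282.6 30.5 1 0
```

```text
time_s: 21.38
ee_pos: [455.9, -276.1, 153.4]
eef_rot: [0.869, -0.495, -0.003, 0.0]
wrist_force: [-0.7, 1.2, 0.2]
finger_gap: 53.2
t21.38 d [ -3.   -6.5 -73.4] mm turn [-0.003 -0.006 -0.003] (0.4deg) F [-0.7  1.2  0.2] gap 53.2 -> shift m [-0.003  -0.0065 -0.0734]
[-0.66  0.57  1.73 -0.    0.85  0.38]
```

```bash
python3 -m handwheel '[[[0.38,-0.003,-0.006,-0.025,0,0,0],[0.38,-0.003,-0.006,-0.05,0,0,0],[0.38,-0.003,-0.006,-0.068,0,0,0],[0.38,-0.003,-0.006,-0.072,0,0,0],[0.38,-0.003,-0.006,-0.072,0,0,0]]]'; python3 og.py 452.9 -282.6 30.5 1 0
```

```text
time_s: 21.8
ee_pos: [454.2, -282.8, 84.6]
eef_rot: [0.871, -0.491, -0.001, 0.0]
wrist_force: [0.4, 0.1, 1.7]
finger_gap: 52.8
t21.80 d [-1.3  0.2 -4.6] mm turn [-0.001 -0.002 -0.013] (0.8deg) F [0.4 0.1 1.7] gap 52.8 -> shift m [-0.0013  0.0002 -0.0046]
[-0.67  0.69  1.76 -0.    0.69  0.36]
```

```bash
python3 -m handwheel '[[[0.38,-0.001,0,-0.004,0,0,-0.01],[1,-0.001,0,-0.004,0,0,-0.01],[1,-0.001,0,-0.004,0,0,-0.01],[1,-0.001,0,-0.004,0,0,-0.01],[1,-0.001,0,-0.004,0,0,-0.01]]]'; python3 og.py 452.9 -282.6 30.5 1 0;  python3 -m handwheel '[[[1,0,0,0.04,0,0,0],[1,0,0,0.08,0,0,0],[1,0,0.02,0.12,0,0,0.12],[1,0.01,0.04,0.16,0,0,0.24],[1,0.02,0.06,0.2,0,0,0.36]]]'; python3 at.py -70 91 250 0 62
```

```text
time_s: 22.22
ee_pos: [453.5, -283.4, 81.9]
eef_rot: [0.868, -0.496, 0.0, 0.001]
wrist_force: [-0.9, 0.8, 7.0]
finger_gap: 31.7
t22.22 d [-0.6  0.8 -1.9] mm turn [ 0.001  0.    -0.   ] (0.1deg) F [-0.9  0.8  7. ] gap 31.7 -> shift m [-0.0006  0.0008 -0.0019]
[-0.67  0.69  1.77 -0.    0.68  0.37]
time_s: 22.63
ee_pos: [470.1, -227.3, 273.5]
eef_rot: [0.944, -0.33, -0.0, 0.001]
wrist_force: [1.0, -0.2, -1.8]
finger_gap: 31.7
t22.63 d [133.8 454.1  38.5] mm turn [ 0.001 -0.     0.617] (35.3deg) F [ 1.  -0.2 -1.8] gap 31.7 -> shift m [0.1338 0.4541 0.0385]
grasp now (garage) [-177.9 -370.   211.5] q [-0.56  0.38  1.64 -0.    1.12  0.11]
```

```bash
python3 -m handwheel '[[[1,0.01,0.015,0.037,0,0,0.12],[1,0.02,0.035,0.072,0,0,0.24],[1,0.03,0.06,0.1,0,0,0.36],[1,0.04,0.09,0.115,0,0,0.48],[1,0.05,0.125,0.12,0,0,0.6]]]';python3 -m handwheel '[[[1,0.015,0.039,0,0,0,0],[1,0.03,0.078,0,0,0,0],[1,0.045,0.117,0,0,0,0],[1,0.06,0.156,0,0,0,0],[1,0.075,0.195,0,0,0,0]]]'; python3 at.py -70 91 300 0 63; python3 chk.py 1 63 | grep scene
```

```text
time_s: 23.05
ee_pos: [521.3, -102.5, 394.9]
eef_rot: [0.999, -0.037, 0.003, 0.002]
wrist_force: [0.8, -0.0, -2.5]
finger_gap: 31.5
time_s: 23.47
ee_pos: [595.3, 93.5, 391.8]
eef_rot: [0.999, -0.039, 0.0, 0.001]
wrist_force: [0.8, -0.3, -1.1]
finger_gap: 31.6
t23.47 d [  8.6 133.3 -28.8] mm turn [0.001 0.    0.021] (1.2deg) F [ 0.8 -0.3 -1.1] gap 31.6 -> shift m [ 0.0086  0.1333 -0.0288]
grasp now (garage) [-71.  -42.6 328.8] q [ 0.06  0.39  1.27 -0.    1.48  0.14]
scene 0 mm/px 2.39 -4:22/93 -2:22/92 0:20/92 2:20/92 4:21/91 6:22/92 8:21/92 10:20/92 12:22/93 14:22/93 16:18/91 18:22/91 20:20/89 22:25/86 24:35/80 26:23/61 28:27/48 30:27/36 32:22/23 34:13/15 36:17/14 38:17/14 40:14/13 42:12/11 44:13/12
scene 8 mm/px 2.39 -4:23/93 -2:19/92 0:20/92 2:20/92 4:20/92 6:21/92 8:20/91 10:18/91 12:22/91 14:20/89 16:25/86 18:25/86 20:35/80 22:43/70 24:43/57 26:33/39 28:20/20 30:20/20 32:12/11 34:16/15 36:14/14 38:14/13 40:15/14 42:15/13 44:15/12
```

```bash
python3 -m handwheel '[[[1,0.004,0.04,0,0,0,0.02],[1,0.008,0.08,0,0.1,0,0.02],[1,0.008,0.11,-0.01,0.22,-0.01,0.02],[1,0.008,0.11,-0.03,0.34,-0.02,0.02],[1,0.008,0.11,-0.05,0.46,-0.03,0.02]]]'; python3 at.py -70 95 170 44 63
```

```text
time_s: 23.98
ee_pos: [603.5, 203.1, 342.4]
eef_rot: [0.973, -0.027, 0.008, -0.23]
wrist_force: [0.1, 0.2, -2.7]
finger_gap: 32.0
t23.98 d [  -1.9  -16.  -127.1] mm turn [ 0.302 -0.014 -0.   ] (17.3deg) F [ 0.1  0.2 -2.7] gap 32.0 -> shift m [-0.0019 -0.016  -0.1271]
grasp now (garage) [-68.8  95.6 286.1] q [ 0.04  0.45  1.39  0.48  1.28 -0.04]
```

```bash
python3 -m handwheel '[[[1,-0.001,-0.006,-0.03,0.12,-0.005,0],[1,-0.002,-0.013,-0.065,0.24,-0.01,0],[1,-0.002,-0.016,-0.1,0.3,-0.014,0],[1,-0.002,-0.016,-0.127,0.3,-0.014,0],[1,-0.002,-0.016,-0.14,0.3,-0.014,0]]]'; python3 at.py -70 95 105 44 63
```

```text
time_s: 24.4
ee_pos: [600.3, 184.1, 197.7]
eef_rot: [0.928, -0.029, 0.007, -0.371]
wrist_force: [-0.8, -0.4, -0.9]
finger_gap: 31.9
t24.40 d [  1.3   3.  -47.4] mm turn [ 0.008 -0.009  0.001] (0.7deg) F [-0.8 -0.4 -0.9] gap 31.9 -> shift m [ 0.0013  0.003  -0.0474]
grasp now (garage) [-71.5  91.6 152.1] q [-0.1   0.67  1.6   0.87  1.11 -0.54]
```

```bash
python3 -m handwheel '[[[1,0.001,0.003,-0.02,0.008,-0.009,0],[1,0.001,0.003,-0.035,0.008,-0.009,0],[1,0.001,0.003,-0.045,0.008,-0.009,0],[1,0.001,0.003,-0.045,0.008,-0.009,0]]]'; python3 at.py -70 95.5 102 44 63;python3 tab.py 1 63 19.5,102,44 23,99,44 28,97,44 33,95,44 37,92,44 39.7,89,44 ; python3 tab.py 1 63 39.7,89,44 39.7,84.5,44 39.7,83,39 39.7,81,33 39.7,79,27 39.5,76.5,21;  python3 tab.py 1 63 39.5,76.5,21 39.3,73.5,15 39,71,9 38.7,68,3 38.5,66.5,0 38.5,66,0
```

```text
time_s: 24.73
ee_pos: [602.2, 188.6, 155.2]
eef_rot: [0.927, -0.025, 0.012, -0.375]
wrist_force: [-0.1, -0.2, -1.9]
finger_gap: 32.0
t24.73 d [-0.6 -1.  -7.9] mm turn [-0.     0.003 -0.001] (0.2deg) F [-0.1 -0.2 -1.9] gap 32.0 -> shift m [-0.0006 -0.001  -0.0079]
grasp now (garage) [-69.4  96.6 109.9] q [-0.09  0.74  1.62  0.92  1.06 -0.63]
(23.0, 99.0, 44.0) [-0.0002,-0.0035,-0.0030,0.000,-0.000,0] slide 56.7 zmin 81.4
(28.0, 97.0, 44.0) [-0.0005,-0.0085,-0.0050,0.000,-0.000,0] slide 61.7 zmin 81.4
(33.0, 95.0, 44.0) [-0.0008,-0.0135,-0.0070,0.000,-0.000,0] slide 66.7 zmin 81.4
(37.0, 92.0, 44.0) [-0.0010,-0.0175,-0.0100,0.000,-0.000,0] slide 70.7 zmin 81.4
(39.7, 89.0, 44.0) [-0.0011,-0.0202,-0.0130,0.000,-0.000,0] slide 73.4 zmin 81.4
(39.7, 84.5, 44.0) [0.0000,0.0000,-0.0045,0.000,-0.000,0] slide 73.4 zmin 81.4
(39.7, 83.0, 39.0) [0.0002,0.0041,-0.0024,-0.087,0.005,0] slide 74.1 zmin 80.4
(39.7, 81.0, 33.0) [0.0005,0.0094,-0.0005,-0.192,0.011,0] slide 74.5 zmin 78.9
(39.7, 79.0, 27.0) [0.0009,0.0151,0.0008,-0.296,0.017,0] slide 74.6 zmin 77.0
(39.5, 76.5, 21.0) [0.0012,0.0214,0.0010,-0.401,0.023,0] slide 74.1 zmin 74.8
(39.3, 73.5, 15.0) [0.0004,0.0065,-0.0010,-0.105,0.006,0] slide 73.2 zmin 72.3
(39.0, 71.0, 9.0) [0.0007,0.0132,-0.0021,-0.209,0.012,0] slide 71.8 zmin 69.6
(38.7, 68.0, 3.0) [0.0011,0.0200,-0.0044,-0.314,0.018,0] slide 70.0 zmin 66.6
(38.5, 66.5, 0.0) [0.0013,0.0235,-0.0058,-0.366,0.021,0] slide 69.0 zmin 65.0
(38.5, 66.0, 0.0) [0.0013,0.0235,-0.0063,-0.366,0.021,0] slide 69.0 zmin 65.0
```

```bash
python3 -m handwheel '[[[1,-0.0006,0,-0.005,0,0,0],[1,-0.0006,0,-0.006,0,0,0]]]'; python3 at.py -70 95.5 102 44 63
```

```text
time_s: 24.9
ee_pos: [602.1, 188.5, 150.5]
eef_rot: [0.927, -0.025, 0.013, -0.375]
wrist_force: [0.4, 0.4, -2.3]
finger_gap: 31.8
t24.90 d [-0.5 -0.9 -3.2] mm turn [-0.     0.005 -0.   ] (0.3deg) F [ 0.4  0.4 -2.3] gap 31.8 -> shift m [-0.0005 -0.0009 -0.0032]
grasp now (garage) [-69.4  96.4 105.2] q [-0.09  0.74  1.62  0.93  1.05 -0.64]
```

```bash
python3 -m handwheel '[[[1,-0.0005,-0.0045,-0.004,0,0,0],[1,-0.001,-0.0095,-0.006,0,0,0],[1,-0.0013,-0.0145,-0.008,0,0,0],[1,-0.0015,-0.0185,-0.011,0,0,0],[1,-0.0016,-0.021,-0.014,0,0,0]]]'; python3 at.py -70 75.3 89 44 63
```

```text
time_s: 25.32
ee_pos: [600.4, 166.9, 136.1]
eef_rot: [0.927, -0.026, 0.012, -0.375]
wrist_force: [0.3, 8.6, 2.5]
finger_gap: 31.8
t25.32 d [ 0.1  0.6 -1.7] mm turn [-0.001  0.004  0.   ] (0.2deg) F [0.3 8.6 2.5] gap 31.8 -> shift m [ 0.0001  0.0006 -0.0017]
grasp now (garage) [-69.9  74.8  90.8] q [-0.13  0.76  1.63  0.93  1.05 -0.68]
```

```bash
python3 -m handwheel '[[[1,0,0.0005,-0.006,0,0,0],[1,0.0002,0.0045,-0.004,-0.087,0.005,0],[1,0.0005,0.0099,-0.002,-0.192,0.011,0],[1,0.0009,0.0156,-0.0007,-0.296,0.017,0],[1,0.0012,0.0219,-0.0005,-0.401,0.023,0]]]'; python3 at.py -70 75.5 76.5 21 63;  python3 -m handwheel '[[[1,0.0004,0.0065,-0.001,-0.105,0.006,0],[1,0.0007,0.0132,-0.0021,-0.209,0.012,0],[1,0.0011,0.02,-0.0044,-0.314,0.018,0],[1,0.0013,0.0235,-0.0058,-0.366,0.021,0],[1,0.0013,0.0235,-0.0063,-0.366,0.021,0]]]';  python3 at.py -70 76.5 66 0 63
```

```text
time_s: 25.73
ee_pos: [602.2, 188.9, 135.9]
eef_rot: [0.983, -0.028, 0.008, -0.18]
wrist_force: [-1.9, 8.8, -5.8]
finger_gap: 32.3
t25.73 d [-0.4 -0.1 -0.6] mm turn [0.004 0.005 0.001] (0.4deg) F [-1.9  8.8 -5.8] gap 32.3 -> shift m [-0.0004 -0.0001 -0.0006]
grasp now (garage) [-69.3  75.4  77. ] q [ 0.06  0.69  1.57  0.47  0.89 -0.19]
time_s: 26.15
ee_pos: [603.3, 214.9, 129.7]
eef_rot: [1.0, -0.026, 0.002, 0.001]
wrist_force: [-2.9, 4.9, 20.0]
finger_gap: 31.8
t26.15 d [-0.2 -2.5 -0.7] mm turn [ 0.003  0.004 -0.005] (0.4deg) F [-2.9  4.9 20. ] gap 31.8 -> shift m [-0.0002 -0.0025 -0.0007]
grasp now (garage) [-69.6  78.9  66.7] q [ 0.25  0.71  1.47 -0.    0.96  0.31]
```

```bash
python3 -m handwheel '[[[1,0.0001,0.002,0.001,0,0,0],[1,0.0003,0.004,0.001,0,0,0],[1,0.0003,0.006,0.001,0,0,0],[1,0.0003,0.006,0.001,0,0,0]]]';  python3 at.py -70 84.5 65 0 63
```

```text
time_s: 26.48
ee_pos: [603.4, 218.7, 130.0]
eef_rot: [1.0, -0.028, 0.001, -0.0]
wrist_force: [1.8, 3.9, 1.7]
finger_gap: 31.5
t26.48 d [ 0.1  1.6 -2. ] mm turn [-0.001  0.003 -0.002] (0.2deg) F [1.8 3.9 1.7] gap 31.5 -> shift m [ 0.0001  0.0016 -0.002 ]
grasp now (garage) [-69.8  82.9  67. ] q [ 0.25  0.71  1.47 -0.    0.96  0.31]
```

```bash
python3 -m handwheel '[[[1,0,0.001,-0.0005,0,0,0],[1,0.0001,0.002,-0.001,0,0,0],[1,0.0001,0.002,-0.001,0,0,0]]]';  python3 at.py -70 84.5 65 0 63;  python3 -m handwheel '[[[0.43,0,0,0,0,0,0],[0.43,0,0,0,0,0,0],[0.43,0,0,0,0,0,0]]]'; python3 at.py -70 84.5 65 0 63;
```

```text
time_s: 26.73
ee_pos: [603.6, 219.5, 129.7]
eef_rot: [1.0, -0.028, 0.001, 0.001]
wrist_force: [-1.2, -6.6, 14.2]
finger_gap: 32.0
t26.73 d [-0.1  0.8 -1.7] mm turn [ 0.001  0.003 -0.002] (0.2deg) F [-1.2 -6.6 14.2] gap 32.0 -> shift m [-0.0001  0.0008 -0.0017]
grasp now (garage) [-69.7  83.6  66.7] q [ 0.26  0.71  1.46 -0.    0.96  0.31]
time_s: 26.98
ee_pos: [602.9, 220.3, 128.7]
eef_rot: [1.0, -0.028, 0.001, 0.0]
wrist_force: [0.1, -0.9, -0.1]
finger_gap: 48.9
t26.98 d [ 0.6  0.1 -0.7] mm turn [ 0.     0.001 -0.002] (0.1deg) F [ 0.1 -0.9 -0.1] gap 48.9 -> shift m [ 0.0006  0.0001 -0.0007]
grasp now (garage) [-70.5  84.4  65.7] q [ 0.26  0.71  1.47 -0.    0.96  0.31]
```

```bash
python3 -m handwheel '[[[0.43,0,0,0.03,0,0,0],[0.43,0,0,0.07,0,0,0],[0.43,0,0,0.11,0,0,0],[0.43,-0.01,-0.01,0.15,0,0,0],[0.43,-0.02,-0.03,0.185,0,0,0]]]';python3 -m handwheel '[[[0.38,-0.01,-0.03,0.025,0,0,0],[0.38,-0.02,-0.065,0.04,0,0,0],[0.38,-0.03,-0.105,0.04,0,0,0],[0.38,-0.04,-0.145,0.04,0,0,0],[0.38,-0.05,-0.185,0.04,0,0,0]]]'; python3 -m handwheel '[[[0.38,-0.01,-0.04,0,0,0,-0.12],[0.38,-0.02,-0.08,0,0,0,-0.24],[0.38,-0.03,-0.12,0,0,0,-0.36],[0.38,-0.04,-0.16,0,0,0,-0.48],[0.38,-0.05,-0.2,-0.01,0,0,-0.6]]]'; python3 og.py 458.6 -370.4 4.5 1 70; python3 - <<'E'
from h import *
from k import *
for n in("scene","top"):
    c=S(n); c.save(f"pics/t_{n}.png",(310,80,460,240) if n=="scene" else (190,110,320,250),4)
    for b in blobs(mask(c,"orange"),15):
        q=(c.P[b]-GC)@Rg; print(n,b.sum(),np.nanmedian(q,0).round(1),np.nanpercentile(q[:,1],[3,97]).round(1),"world",np.nanmedian(c.P[b],0).round(0))
E
```

```text
time_s: 27.4
ee_pos: [583.1, 191.9, 315.5]
eef_rot: [1.0, -0.027, 0.001, -0.0]
wrist_force: [0.3, 0.3, 0.2]
finger_gap: 48.6
time_s: 27.82
ee_pos: [532.3, 4.5, 353.7]
eef_rot: [1.0, -0.027, 0.001, -0.0]
wrist_force: [0.8, -0.2, 0.1]
finger_gap: 53.1
time_s: 28.23
ee_pos: [482.9, -195.4, 344.8]
eef_rot: [0.946, -0.324, 0.002, 0.0]
wrist_force: [1.4, 1.0, 0.4]
finger_gap: 52.9
t28.23 d [ -24.3 -175.  -194.8] mm turn [ 0.004  0.003 -0.832] (47.6deg) F [1.4 1.  0.4] gap 52.9 -> shift m [-0.0243 -0.175  -0.1948]
[-0.5   0.3   1.54 -0.    1.29  0.16]
scene 79 [-68.5  88.6  80.9] [78.6 99.6] world [606. 225.  81.]
scene 267 [-184.8 -515.9   31.4] [-532.5 -499.7] world [ 455. -373.   31.]
scene 15 [-155.  -698.7   43.3] [-701.8 -697.1] world [ 474. -557.   43.]
top 171 [-73.3  79.8  78.5] [61.4 98.1] world [600. 216.  79.]
top 173 [-72.4 -77.5  78.3] [-96.4 -58.9] world [592.  59.  78.]
top 22 [-155.2 -701.7   43.5] [-705.9 -697.3] world [ 474. -560.   44.]
top 171 [-185.  -513.3   30.2] [-535.5 -499.8] world [ 455. -370.   30.]
```

View pics/t_top.png

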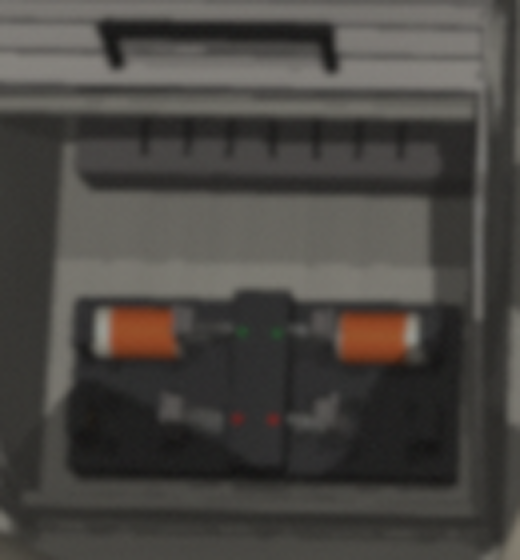

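View pics/t_scene.png

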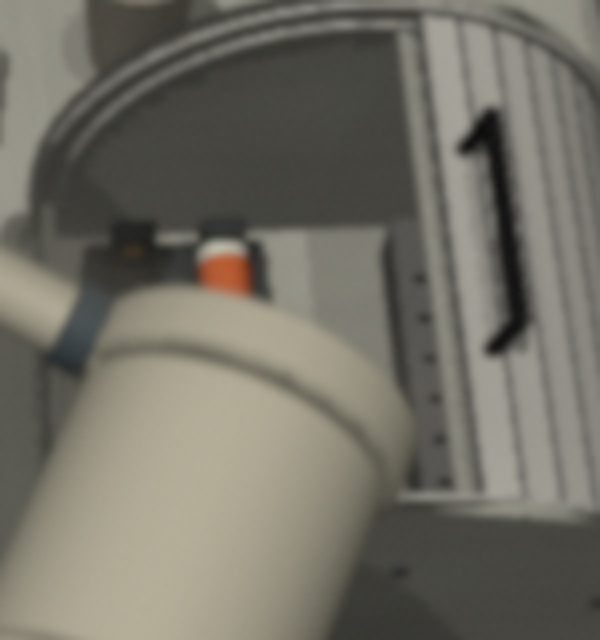

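Oranges in bays 2 and 4 look symmetric and level, top crop (380,335) and (143,332). Next is the third orange.

```bash
python3 -m handwheel '[[[0.38,-0.005,-0.035,-0.02,0,0,-0.12],[0.38,-0.01,-0.07,-0.04,0,0,-0.24],[0.38,-0.015,-0.105,-0.06,0,0,-0.36],[0.38,-0.02,-0.14,-0.08,0,0,-0.48],[0.38,-0.024,-0.17,-0.1,0,0,-0.6]]]'; python3 -m handwheel '[[[0.38,0,-0.002,-0.035,0,0,-0.12],[0.38,0,-0.003,-0.07,0,0,-0.23],[0.38,0,-0.003,-0.09,0,0,-0.23],[0.38,0,-0.003,-0.09,0,0,-0.23]]]'; python3 og.py 458.6 -370.4 4.5 1 0
```

```text
time_s: 28.75
ee_pos: [458.9, -365.0, 242.5]
eef_rot: [0.808, -0.589, 0.001, 0.001]
wrist_force: [1.0, -0.4, 0.4]
finger_gap: 52.9
time_s: 29.08
ee_pos: [457.9, -364.7, 149.4]
eef_rot: [0.737, -0.676, -0.003, 0.0]
wrist_force: [-0.7, 1.3, -1.2]
finger_gap: 53.2
t29.08 d [  0.7  -5.7 -69.4] mm turn [-0.003 -0.005 -0.008] (0.5deg) F [-0.7  1.3 -1.2] gap 53.2 -> shift m [ 0.0007 -0.0057 -0.0694]
[-0.77  0.63  1.6  -0.    0.92  0.71]
```

```bash
python3 -m handwheel '[[[0.38,0.001,-0.005,-0.025,0,0,0],[0.38,0.001,-0.005,-0.05,0,0,0],[0.38,0.001,-0.005,-0.065,0,0,0],[0.38,0.001,-0.005,-0.07,0,0,0],[0.38,0.001,-0.005,-0.07,0,0,0]]]'; python3 og.py 458.6 -370.4 4.5 1 0;python3 -m handwheel '[[[1,0,0,-0.001,0,0,0],[1,0,0,-0.001,0,0,0],[1,0,0,-0.001,0,0,0],[1,0,0,-0.001,0,0,0]]]'; python3 og.py 458.6 -370.4 4.5 1 0
```

```text
time_s: 29.5
ee_pos: [460.6, -371.0, 83.7]
eef_rot: [0.737, -0.675, 0.0, 0.001]
wrist_force: [-0.2, -0.1, -0.1]
finger_gap: 53.1
t29.50 d [-2.   0.6 -3.7] mm turn [ 0.001 -0.    -0.009] (0.5deg) F [-0.2 -0.1 -0.1] gap 53.1 -> shift m [-0.002   0.0006 -0.0037]
[-0.78  0.73  1.62 -0.    0.79  0.71]
time_s: 29.83
ee_pos: [461.1, -371.7, 84.4]
eef_rot: [0.737, -0.676, 0.002, 0.001]
wrist_force: [-0.1, 0.6, 5.3]
finger_gap: 31.8
t29.83 d [-2.5  1.3 -4.4] mm turn [ 0.004  0.002 -0.008] (0.5deg) F [-0.1  0.6  5.3] gap 31.8 -> shift m [-0.0025  0.0013 -0.0044]
[-0.78  0.73  1.62 -0.    0.79  0.71]
```

```bash
python3 -m handwheel '[[[0.45,0,0,0,0,0,0],[0.45,0,0,0,0,0,0],[0.45,-0.0025,0,-0.003,0,0,0],[0.45,-0.0025,0,-0.004,0,0,0],[0.45,-0.0025,0,-0.004,0,0,0]]]'; python3 -m handwheel '[[[1,0,0,0,0,0,0],[1,0,0,0,0,0,0],[1,0,0,0,0,0,0],[1,0,0,0,0,0,0]]]'; python3 og.py 458.6 -370.4 4.5 1 0
```

```text
time_s: 30.25
ee_pos: [457.7, -371.2, 78.4]
eef_rot: [0.737, -0.676, 0.001, 0.001]
wrist_force: [-0.5, -0.3, -0.3]
finger_gap: 47.1
time_s: 30.58
ee_pos: [457.9, -371.2, 78.8]
eef_rot: [0.737, -0.676, 0.001, 0.001]
wrist_force: [-0.6, 0.5, 5.5]
finger_gap: 32.1
t30.58 d [0.7 0.8 1.2] mm turn [ 0.002  0.    -0.008] (0.5deg) F [-0.6  0.5  5.5] gap 32.1 -> shift m [0.0007 0.0008 0.0012]
[-0.78  0.74  1.63 -0.    0.77  0.7 ]
```

```bash
python3 -m handwheel '[[[1,0,0,0.04,0,0,0],[1,0,0,0.08,0,0,0],[1,0,0.02,0.115,0,0,0.12],[1,0.01,0.04,0.15,0,0,0.24],[1,0.01,0.06,0.185,0,0,0.36]]]';python3 -m handwheel '[[[1,0.01,0.025,0.03,0,0,0.12],[1,0.015,0.055,0.055,0,0,0.24],[1,0.02,0.09,0.075,0,0,0.36],[1,0.03,0.125,0.09,0,0,0.48],[1,0.035,0.16,0.1,0,0,0.6]]]';python3 -m handwheel '[[[1,0.005,0.04,0.01,0,0,0.12],[1,0.01,0.08,0.02,0,0,0.24],[1,0.015,0.12,0.02,0,0,0.36],[1,0.02,0.16,0.02,0,0,0.46],[1,0.025,0.2,0.02,0,0,0.46]]]'; python3 at.py -130 95 250 0 60
```

```text
time_s: 31.0
ee_pos: [468.6, -310.6, 265.3]
eef_rot: [0.847, -0.531, 0.001, 0.0]
wrist_force: [0.9, -0.9, -2.1]
finger_gap: 32.5
time_s: 31.42
ee_pos: [503.6, -149.8, 365.4]
eef_rot: [0.967, -0.257, 0.002, 0.0]
wrist_force: [1.2, 0.0, -2.2]
finger_gap: 32.1
time_s: 31.83
ee_pos: [527.6, 50.8, 383.8]
eef_rot: [1.0, -0.029, 0.001, -0.0]
wrist_force: [1.4, 0.3, -2.3]
finger_gap: 31.8
t31.83 d [ 16.5 183.5 -73.8] mm turn [-0.     0.002  0.001] (0.1deg) F [ 1.4  0.3 -2.3] gap 31.8 -> shift m [ 0.0165  0.1835 -0.0738]
grasp now (garage) [-136.   -89.1  323.8] q [-0.02  0.29  1.46  0.    1.39  0.04]
```

```bash
python3 -m handwheel '[[[1,0.004,0.04,0,0,0,0],[1,0.008,0.08,0,0,0,0],[1,0.012,0.12,0,0.1,-0.01,0],[1,0.016,0.15,-0.02,0.22,-0.02,0],[1,0.016,0.16,-0.05,0.34,-0.025,0]]]';python3 at.py -130 95 150 44 60;python3 chk.py 1 60 | grep scene
```

```text
time_s: 32.25
ee_pos: [545.4, 213.3, 336.0]
eef_rot: [0.984, -0.03, 0.011, -0.173]
wrist_force: [0.2, 1.1, -3.3]
finger_gap: 32.1
t32.25 d [  -3.6  -20.7 -142.9] mm turn [ 0.42  -0.014  0.009] (24.1deg) F [ 0.2  1.1 -3.3] gap 32.1 -> shift m [-0.0036 -0.0207 -0.1429]
grasp now (garage) [-126.8   94.7  279.6] q [0.12 0.37 1.51 0.37 1.21 0.06]
scene 0 mm/px 2.23 -4:23/94 -2:22/89 0:17/74 2:16/51 4:13/27 6:13/27 8:13/13 10:16/14 12:26/23 14:36/33 16:41/40 18:41/41 20:36/35 22:31/28 24:29/24 26:29/24 28:31/26 30:31/24 32:33/27 34:35/29 36:34/27 38:36/29 40:40/33 42:40/32 44:40/32
scene 8 mm/px 2.23 -4:20/87 -2:17/70 0:13/45 2:14/24 4:14/13 6:20/17 8:20/17 10:28/25 12:36/33 14:41/40 16:41/41 18:36/35 20:31/28 22:29/24 24:31/26 26:31/24 28:31/24 30:33/27 32:35/29 34:34/27 36:36/29 38:40/33 40:40/32 42:42/34 44:37/30
```

```bash
python3 -c "
from h import *
c=S('scene'); c.save('pics/u1.png',(290,40,440,190),4)
from k import *
p,R,s=now(); g=p+60*R[:,2]; ax=-R[:,1]
for t in(-30,0,18,28): print(t,(c.proj(g+t*ax)-[290,40])*4)
print(s['finger_gap'],p)"
```

```text
-30 [230.46820112 305.23056889]
0 [228.84358126 251.88109621]
18 [227.86883582 219.87228187]
28 [227.32731915 202.08988893]
31.987471958729813 [542.75757773 207.54610772 331.69200103]
```

View pics/u1.png

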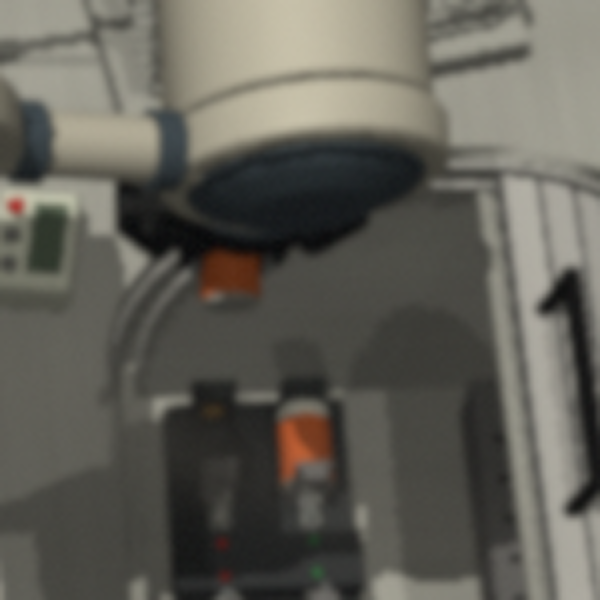

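```bash
python3 at.py -130 95.5 105 44 60; python3 -m handwheel '[[[1,0,-0.004,-0.035,0.12,-0.005,0.003],[1,-0.001,-0.008,-0.07,0.24,-0.01,0.006],[1,-0.001,-0.013,-0.11,0.36,-0.014,0.009],[1,-0.001,-0.016,-0.15,0.41,-0.014,0.009],[1,-0.001,-0.016,-0.17,0.41,-0.014,0.009]]]'; python3 at.py -130 95.5 105 44 60
```

```text
t32.40 d [  -0.9  -14.4 -183.5] mm turn [ 0.43  -0.027  0.01 ] (24.7deg) F [-0.3 -1.2 -1.5] gap 32.0 -> shift m [-0.0009 -0.0144 -0.1835]
grasp now (garage) [-129.8   88.1  275.1] q [0.11 0.38 1.51 0.36 1.21 0.06]
time_s: 32.82
ee_pos: [543.1, 190.6, 161.4]
eef_rot: [0.929, -0.027, 0.007, -0.368]
wrist_force: [0.1, 0.5, -3.6]
finger_gap: 31.9
t32.82 d [ -1.2   2.5 -13.3] mm turn [ 0.014 -0.008 -0.001] (0.9deg) F [ 0.1  0.5 -3.6] gap 31.9 -> shift m [-0.0012  0.0025 -0.0133]
grasp now (garage) [-129.    92.4  117.7] q [-0.09  0.67  1.76  0.94  1.   -0.69]
```

```bash
python3 -m handwheel '[[[1,-0.001,0.003,-0.006,0.014,-0.008,0],[1,-0.001,0.003,-0.01,0.014,-0.008,0],[1,-0.001,0.003,-0.01,0.014,-0.008,0]]]'; python3 at.py -130 95.5 103 44 60;python3 tab.py 1 60 39.7,89,44 39.7,84.5,44 39.7,83,39 39.7,81,33 39.7,79,27 39.5,76.5,21;  python3 tab.py 1 60 39.5,76.5,21 39.3,73.5,15 39,71,9 38.7,68,3 38.5,66.5,0 38.5,66,0
```

```text
time_s: 33.07
ee_pos: [542.6, 195.5, 154.0]
eef_rot: [0.928, -0.025, 0.01, -0.373]
wrist_force: [0.2, 0.5, -0.4]
finger_gap: 32.1
t33.07 d [-0.7 -2.4 -7.8] mm turn [ 0.004  0.001 -0.003] (0.3deg) F [ 0.2  0.5 -0.4] gap 32.1 -> shift m [-0.0007 -0.0024 -0.0078]
grasp now (garage) [-129.5   97.8  110.7] q [-0.09  0.69  1.77  0.97  0.99 -0.72]
(39.7, 84.5, 44.0) [0.0000,0.0000,-0.0045,0.000,-0.000,0] slide 73.4 zmin 81.4
(39.7, 83.0, 39.0) [0.0002,0.0039,-0.0025,-0.087,0.005,0] slide 74.1 zmin 80.4
(39.7, 81.0, 33.0) [0.0005,0.0090,-0.0008,-0.192,0.011,0] slide 74.5 zmin 78.9
(39.7, 79.0, 27.0) [0.0008,0.0144,0.0003,-0.296,0.017,0] slide 74.6 zmin 77.0
(39.5, 76.5, 21.0) [0.0012,0.0203,0.0004,-0.401,0.023,0] slide 74.1 zmin 74.8
(39.3, 73.5, 15.0) [0.0004,0.0062,-0.0011,-0.105,0.006,0] slide 73.2 zmin 72.3
(39.0, 71.0, 9.0) [0.0007,0.0126,-0.0023,-0.209,0.012,0] slide 71.8 zmin 69.6
(38.7, 68.0, 3.0) [0.0011,0.0191,-0.0046,-0.314,0.018,0] slide 70.0 zmin 66.6
(38.5, 66.5, 0.0) [0.0013,0.0225,-0.0060,-0.366,0.021,0] slide 69.0 zmin 65.0
(38.5, 66.0, 0.0) [0.0013,0.0225,-0.0065,-0.366,0.021,0] slide 69.0 zmin 65.0
```

```bash
python3 -m handwheel '[[[1,0,-0.001,-0.005,0,0,0],[1,0,-0.002,-0.006,0,0,0],[1,0,-0.002,-0.006,0,0,0]]]'; python3 at.py -130 95.5 103 44 60
```

```text
time_s: 33.32
ee_pos: [542.4, 193.7, 148.5]
eef_rot: [0.927, -0.025, 0.011, -0.373]
wrist_force: [-0.5, 0.5, -1.7]
finger_gap: 32.1
t33.32 d [-0.5 -0.6 -2.3] mm turn [ 0.003  0.002 -0.001] (0.2deg) F [-0.5  0.5 -1.7] gap 32.1 -> shift m [-0.0005 -0.0006 -0.0023]
grasp now (garage) [-129.4   96.   105.2] q [-0.09  0.7   1.78  0.98  0.98 -0.74]
```

```bash
python3 -m handwheel '[[[1,-0.0005,-0.0045,-0.005,0,0,0],[1,-0.001,-0.0095,-0.007,0,0,0],[1,-0.0013,-0.0145,-0.009,0,0,0],[1,-0.0015,-0.0185,-0.012,0,0,0],[1,-0.0016,-0.021,-0.015,0,0,0]]]'; python3 at.py -130 75.3 89 44 60
```

```text
time_s: 33.73
ee_pos: [540.4, 172.3, 132.7]
eef_rot: [0.927, -0.026, 0.011, -0.374]
wrist_force: [0.6, 7.9, 2.3]
finger_gap: 32.1
t33.73 d [ 0.3  0.6 -0.5] mm turn [ 0.001  0.001 -0.   ] (0.1deg) F [0.6 7.9 2.3] gap 32.1 -> shift m [ 0.0003  0.0006 -0.0005]
grasp now (garage) [-130.3   74.6   89.5] q [-0.13  0.73  1.79  0.98  0.98 -0.79]
```

```bash
python3 -m handwheel '[[[1,0,0.0005,-0.005,0,0,0],[1,0.0002,0.0044,-0.003,-0.087,0.005,0],[1,0.0005,0.0095,-0.0013,-0.192,0.011,0],[1,0.0008,0.0149,-0.0002,-0.296,0.017,0],[1,0.0012,0.0208,-0.0001,-0.401,0.023,0]]]'; python3 at.py -130 75.5 76.5 21 60;  python3 -m handwheel '[[[1,0.0004,0.0062,-0.001,-0.105,0.006,0],[1,0.0007,0.0126,-0.002,-0.209,0.012,0],[1,0.0011,0.0191,-0.0042,-0.314,0.018,0],[1,0.0013,0.0225,-0.0055,-0.366,0.021,0],[1,0.0013,0.0225,-0.0058,-0.366,0.021,0]]]';  python3 at.py -130 84.5 65 0 60
```

```text
time_s: 34.15
ee_pos: [542.2, 193.2, 132.9]
eef_rot: [0.983, -0.028, 0.006, -0.179]
wrist_force: [-2.6, 7.3, -5.2]
finger_gap: 32.0
t34.15 d [-0.4  0.  -0.4] mm turn [0.007 0.002 0.001] (0.4deg) F [-2.6  7.3 -5.2] gap 32.0 -> shift m [-0.0004  0.     -0.0004]
grasp now (garage) [-129.5   75.1   76.8] q [ 0.08  0.64  1.72  0.51  0.79 -0.23]
time_s: 34.57
ee_pos: [543.4, 218.0, 126.9]
eef_rot: [1.0, -0.027, 0.001, 0.003]
wrist_force: [2.8, 4.4, 3.4]
finger_gap: 32.1
t34.57 d [ 0.2  5.7 -1.9] mm turn [ 0.006  0.002 -0.003] (0.4deg) F [2.8 4.4 3.4] gap 32.1 -> shift m [ 0.0002  0.0057 -0.0019]
grasp now (garage) [-129.7   78.5   66.9] q [ 0.28  0.66  1.61 -0.01  0.87  0.34]
```

```bash
python3 -m handwheel '[[[1,0.0001,0.002,0,0.003,0,0],[1,0.0003,0.004,0,0.006,0,0],[1,0.0003,0.006,-0.001,0.006,0,0],[1,0.0003,0.006,-0.001,0.006,0,0]]]';  python3 at.py -130 84.5 65 0 60
```

```text
time_s: 34.9
ee_pos: [543.7, 221.0, 126.5]
eef_rot: [1.0, -0.028, 0.0, -0.002]
wrist_force: [0.0, -5.2, 16.4]
finger_gap: 32.1
t34.90 d [-0.1  2.8 -1.5] mm turn [-0.003  0.001 -0.   ] (0.2deg) F [ 0.  -5.2 16.4] gap 32.1 -> shift m [-0.0001  0.0028 -0.0015]
grasp now (garage) [-129.7   81.9   66.5] q [0.28 0.66 1.61 0.   0.87 0.34]
```

```bash
python3 -m handwheel '[[[0.47,0,0,0.001,0,0,0],[0.47,0,0,0.001,0,0,0],[0.47,0,0,0.001,0,0,0],[0.47,0,0,0.002,0,0,0]]]';  python3 at.py -130 84.5 65 0 60; python3 -m handwheel '[[[0.47,0,0,0.03,0,0,0],[0.47,0,0,0.07,0,0,0],[0.47,0,0,0.11,0,0,0],[0.47,-0.01,0,0.15,0,0,0],[0.47,-0.03,0.0,0.19,0,0,0]]]';python3 -m handwheel '[[[0.6,-0.03,0.02,0.02,0,0,0],[0.68,-0.06,0.05,0.04,0,0,0],[0.68,-0.09,0.08,0.06,0,0,0],[0.68,-0.11,0.11,0.08,0,0,0]]]'; python3 - <<'E'
from h import *
from k import *
for n in("scene","top"):
    c=S(n); c.save(f"pics/v_{n}.png",(310,80,460,240) if n=="scene" else (190,110,320,250),4)
    for b in blobs(mask(c,"orange"),15):
        q=(c.P[b]-GC)@Rg; print(n,b.sum(),np.nanmedian(q,0).round(1),np.nanpercentile(q[:,1],[3,97]).round(1))
    P=(c.P-GC)@Rg; m=(P[...,2]>266)&(P[...,2]<290)&(abs(P[...,1])<70)&(abs(P[...,0]-58)<40); k=P[m]; print("bar",len(k),np.percentile(k,[5,50,95],axis=0).round(1).tolist() if len(k) else '')
E
```

```text
time_s: 35.23
ee_pos: [543.0, 221.6, 127.4]
eef_rot: [1.0, -0.028, -0.001, -0.002]
wrist_force: [-0.5, -0.6, 0.0]
finger_gap: 45.5
t35.23 d [ 0.6  2.2 -2.4] mm turn [-0.003 -0.001 -0.   ] (0.2deg) F [-0.5 -0.6  0. ] gap 45.5 -> shift m [ 0.0006  0.0022 -0.0024]
grasp now (garage) [-130.6   82.5   67.4] q [0.28 0.66 1.61 0.   0.87 0.34]
time_s: 35.65
ee_pos: [515.2, 221.8, 317.1]
eef_rot: [1.0, -0.028, 0.0, -0.002]
wrist_force: [1.2, 0.0, -0.2]
finger_gap: 45.4
time_s: 35.98
ee_pos: [407.5, 325.0, 391.1]
eef_rot: [1.0, -0.028, -0.001, -0.002]
wrist_force: [1.8, 1.1, -0.3]
finger_gap: 27.5
scene 116 [-130.1   83.2   80.4] [68.1 97.6]
scene 130 [-71.6  82.7  80.7] [66.1 98.4]
scene 142 [-71.4 -71.5  80.3] [-86.7 -56.4]
scene 15 [-154.9 -699.    41.2] [-701.9 -697.3]
bar 317 [[52.3, -66.9, 273.8], [56.4, -4.1, 279.1], [62.4, 61.1, 282.1]]
top 169 [-73.1  79.8  78.2] [61.  97.8]
top 179 [-73.3 -77.7  78.5] [-95.6 -59.2]
top 174 [-133.6   80.1   77.9] [62.6 98.2]
top 22 [-155.7 -702.1   43. ] [-706.6 -696.9]
bar 318 [[52.6, -63.6, 270.8], [56.5, -3.8, 276.5], [63.3, 62.9, 280.6]]
```

View pics/v_top.png

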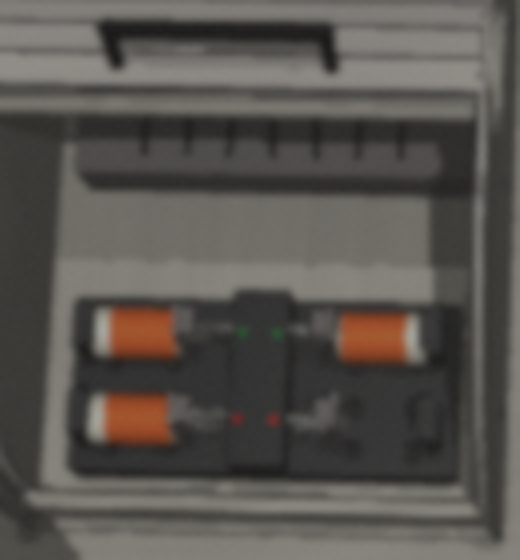

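View pics/v_scene.png

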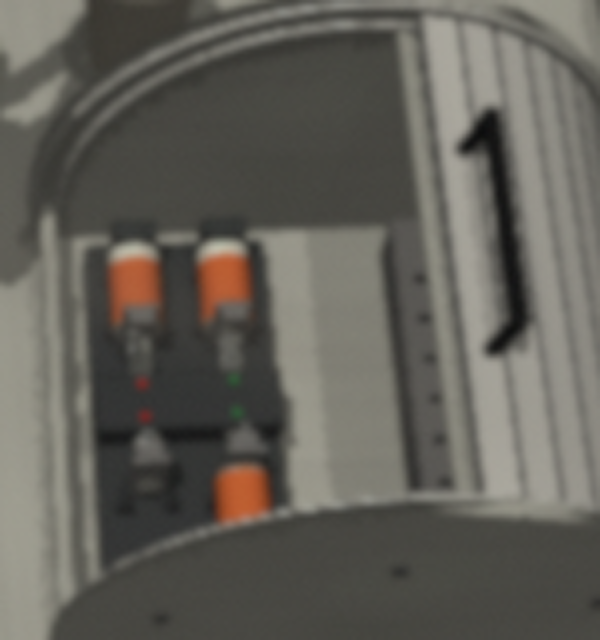

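```bash
python3 - <<'E'
from h import *
from k import *
c=S("top")
for b in blobs(mask(c,"orange"),100):
    q=(c.P[b]-GC)@Rg; q=q[np.isfinite(q[:,0])]; q=q[q[:,2]>70]
    # ridge: near axis x median
    m=abs(q[:,0]-np.median(q[:,0]))<8; f=np.polyfit(q[m][:,1],q[m][:,2],1); print(np.median(q,0).round(1),"slope deg",np.degrees(np.arctan(f[0])).round(2))
for n in("scene","top"):
    c=S(n); gm=max(blobs(mask(c,"green")),key=lambda b:b.sum()); q=c.P[gm]; q=q[(q[:,2]>34)&(q[:,2]<50)]
    print("pan",cv2.minAreaRect(q[:,:2].astype(np.float32)))
    for b in blobs(mask(c,"blue"),40): print("blue",b.sum(),np.nanmedian(c.P[b],0).round(1))
E
python3 bar.py 1.837 10 70
```

```text
[-71.8  79.6  78.4] slope deg -1.86
[-71.8 -77.3  78.4] slope deg -4.04
[-132.3   80.2   78.7] slope deg 0.26
pan ((655.9331665039062, -291.87762451171875), (158.05584716796875, 172.5985565185547), 81.26853942871094)
blue 238 [ 639.2 -291.8   34.7]
pan ((654.1904907226562, -291.1456298828125), (158.8718719482422, 175.20526123046875), 81.13543701171875)
blue 167 [ 637.4 -292.7   32.7]
t36.23 d [ 294.4 -194.8   12.3] mm turn [-0.013 -0.175 -0.002] (10.0deg) F [-1.4  0.3  0.1] gap 27.6 -> shift m [ 0.2944 -0.1948  0.0123]
[0.55 0.27 1.47 0.   1.41 0.61]
```

```bash
python3 - <<'E'
from h import *
from k import *
for n in("top","scene"):
    c=S(n); q=(c.P-GC)@Rg
    for xl,sg in((-71,1),(-71,-1),(-131,1)):
        out=[]
        for y in range(50,126,5):
            m=(abs(q[...,0]-xl)<7)&(abs(q[...,1]-sg*y)<3)&(q[...,2]<150)
            out.append((y,int(m.sum()),float(np.round(np.nanmedian(q[m][:,2]),1)) if m.any() else None))
        print(n,xl,sg,[(o[0],o[2]) for o in out])
E
```

```text
top -71 1 [(50, 65.6), (55, 101.2), (60, 80.3), (65, 81.1), (70, 78.5), (75, 80.5), (80, 80.7), (85, 80.1), (90, 80.4), (95, 81.6), (100, 81.3), (105, 79.9), (110, 83.5), (115, 85.4), (120, 84.4), (125, 85.2)]
top -71 -1 [(50, 97.8), (55, 80.6), (60, 78.3), (65, 79.6), (70, 80.8), (75, 80.4), (80, 80.3), (85, 80.9), (90, 79.1), (95, 81.5), (100, 80.3), (105, 80.1), (110, 82.7), (115, 86.6), (120, 84.0), (125, 46.1)]
top -131 1 [(50, 73.7), (55, 96.3), (60, 79.8), (65, 80.1), (70, 81.4), (75, 78.2), (80, 81.3), (85, 80.5), (90, 79.0), (95, 81.0), (100, 81.0), (105, 80.6), (110, 81.1), (115, 86.2), (120, 85.6), (125, 83.9)]
scene -71 1 [(50, 74.8), (55, 79.4), (60, None), (65, 83.1), (70, 82.2), (75, 83.1), (80, 81.4), (85, 82.6), (90, 81.7), (95, 81.5), (100, 82.5), (105, 81.9), (110, 84.3), (115, 88.7), (120, 89.8), (125, 88.2)]
scene -71 -1 [(50, 102.0), (55, 88.7), (60, 83.9), (65, 83.1), (70, 80.9), (75, 83.7), (80, 83.1), (85, 83.4), (90, 82.2), (95, None), (100, None), (105, None), (110, None), (115, None), (120, None), (125, None)]
scene -131 1 [(50, 73.1), (55, 97.6), (60, None), (65, 82.5), (70, 82.8), (75, 83.8), (80, 84.0), (85, 81.6), (90, 83.0), (95, 83.1), (100, 82.3), (105, 81.8), (110, 85.1), (115, 87.1), (120, 87.3), (125, 87.2)]
```

```bash
python3 -m handwheel '[[[0.68,0.03,-0.02,0.01,0,-0.05,0],[0.68,0.065,-0.042,0.02,0,-0.1,0],[0.68,0.1,-0.065,0.02,0,-0.175,0],[0.68,0.135,-0.088,0.02,0,-0.175,0],[0.68,0.17,-0.112,0.02,0,-0.175,0]]]'; python3 -m handwheel '[[[0.68,0.035,-0.022,0,0,0,0],[0.68,0.07,-0.045,0,0,0,0],[0.68,0.1,-0.066,0,0,0,0],[0.68,0.124,-0.083,0,0,0,0],[0.68,0.124,-0.083,0,0,0,0]]]'; python3 bar.py 1.837 10 0
```

```text
time_s: 36.75
ee_pos: [579.3, 211.7, 409.9]
eef_rot: [0.996, -0.028, 0.087, -0.004]
wrist_force: [1.0, 1.1, 0.4]
finger_gap: 27.4
time_s: 37.17
ee_pos: [705.8, 125.7, 407.9]
eef_rot: [0.996, -0.03, 0.087, -0.003]
wrist_force: [0.2, 0.6, -0.1]
finger_gap: 27.1
t37.17 d [ 10.2   3.6 -74.6] mm turn [-0.012 -0.001  0.003] (0.7deg) F [ 0.2  0.6 -0.1] gap 27.1 -> shift m [ 0.0102  0.0036 -0.0746]
[ 0.1   0.5   1.07 -0.02  1.41  0.16]
```

```bash
python3 -m handwheel '[[[0.68,0.004,0.003,-0.02,0,0,0],[0.68,0.006,0.003,-0.04,0,0,0],[0.68,0.008,0.003,-0.06,0,0,0],[0.68,0.009,0.003,-0.072,0,0,0],[0.68,0.009,0.003,-0.072,0,0,0]]]'; python3 bar.py 1.837 10 0; python3 - <<'E'
from h import *
c=S("scene"); c.save("pics/w1.png",(340,60,490,200),4)
E
```

```text
time_s: 37.58
ee_pos: [710.2, 133.0, 334.5]
eef_rot: [0.996, -0.028, 0.084, -0.004]
wrist_force: [-1.1, 0.2, -0.9]
finger_gap: 27.3
t37.58 d [ 5.9 -3.7 -1.2] mm turn [-0.012 -0.005 -0.001] (0.8deg) F [-1.1  0.2 -0.9] gap 27.3 -> shift m [ 0.0059 -0.0037 -0.0012]
[ 0.11  0.55  1.16 -0.02  1.26  0.17]
```

View pics/w1.png

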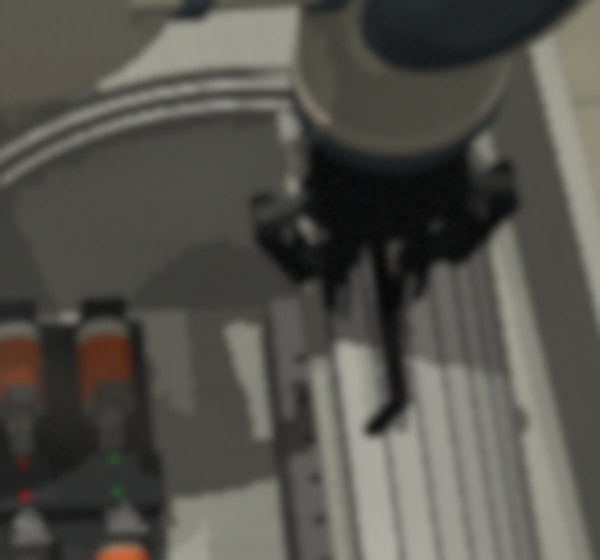

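```bash
python3 -m handwheel '[[[0.68,0.004,-0.003,-0.001,0,0,0],[1,0.004,-0.003,-0.001,0,0,0],[1,0.004,-0.003,-0.001,0,0,0],[1,0.004,-0.003,-0.001,0,0,0]]]'; python3 bar.py 1.837 10 0; python3 arc.py 1.837 1.397 5;python3 arc.py 1.397 0.947 5;python3 arc.py 0.947 0.497 5;python3 arc.py 0.497 0.087 5
```

```text
time_s: 37.97
ee_pos: [715.4, 130.7, 338.7]
eef_rot: [0.996, -0.028, 0.088, -0.004]
wrist_force: [-1.6, -4.0, 5.7]
finger_gap: 9.0
t37.97 d [ 0.7 -1.4 -5.4] mm turn [-0.013  0.002 -0.002] (0.8deg) F [-1.6 -4.   5.7] gap 9.0 -> shift m [ 0.0007 -0.0014 -0.0054]
[ 0.1   0.55  1.15 -0.02  1.26  0.16]
1.749  x -0.0189 y 0.0011 z 0.0043
1.661  x -0.0382 y 0.0022 z 0.0069
1.573  x -0.0576 y 0.0033 z 0.0078
1.485  x -0.0770 y 0.0044 z 0.0070
1.397  x -0.0962 y 0.0055 z 0.0045
1.307  x -0.0194 y 0.0011 z -0.0043
1.217  x -0.0383 y 0.0022 z -0.0104
1.127  x -0.0566 y 0.0032 z -0.0181
1.037  x -0.0741 y 0.0042 z -0.0274
0.947  x -0.0907 y 0.0052 z -0.0383
0.857  x -0.0156 y 0.0009 z -0.0123
0.767  x -0.0300 y 0.0017 z -0.0260
0.677  x -0.0431 y 0.0024 z -0.0409
0.587  x -0.0548 y 0.0031 z -0.0570
0.497  x -0.0651 y 0.0037 z -0.0740
0.415  x -0.0080 y 0.0005 z -0.0163
0.333  x -0.0146 y 0.0008 z -0.0331
0.251  x -0.0198 y 0.0011 z -0.0505
0.169  x -0.0236 y 0.0013 z -0.0682
0.087  x -0.0259 y 0.0015 z -0.0862
```

Gripped, with low forces. I'll follow the arc down one call at a time, checking force and gap after each.

```bash
cat > bc.py <<'E'
from k import *
p,R,s=now(); b=w2g(p+65*R[:,2]); print("F",s["wrist_force"].round(1),"gap",round(s["finger_gap"],1),"th %.3f R %.1f"%(np.arctan2(b[2]-60,-b[0]),np.hypot(b[2]-60,b[0])),"q",s["q"].round(2))
E
python3 bc.py; python3 -m handwheel '[[[1,-0.0189,0.0011,0.0043,0,0,0],[1,-0.0382,0.0022,0.0069,0,0,0],[1,-0.0576,0.0033,0.0078,0,0,0],[1,-0.077,0.0044,0.007,0,0,0],[1,-0.0962,0.0055,0.0045,0,0,0]]]'; python3 bc.py
```

```text
F [-1.6 -4.   5.7] gap 9.0 th 1.835 R 222.5 q [ 0.1   0.55  1.15 -0.02  1.26  0.16]
time_s: 38.38
ee_pos: [619.8, 136.2, 344.5]
eef_rot: [0.995, -0.028, 0.091, -0.004]
wrist_force: [5.1, -5.3, 9.0]
finger_gap: 9.1
F [ 5.1 -5.3  9. ] gap 9.1 th 1.403 R 223.7 q [ 0.13  0.41  1.39 -0.02  1.16  0.19]
```

```bash
python3 -m handwheel '[[[1,-0.0194,0.0011,-0.0043,0,0,0],[1,-0.0383,0.0022,-0.0104,0,0,0],[1,-0.0566,0.0032,-0.0181,0,0,0],[1,-0.0741,0.0042,-0.0274,0,0,0],[1,-0.0907,0.0052,-0.0383,0,0,0]]]'; python3 bc.py
```

```text
time_s: 38.8
ee_pos: [528.6, 141.6, 304.8]
eef_rot: [0.996, -0.028, 0.09, -0.004]
wrist_force: [18.2, -25.2, -16.1]
finger_gap: 9.1
F [ 18.2 -25.2 -16.1] gap 9.1 th 0.952 R 222.0 q [ 0.17  0.32  1.65 -0.03  0.99  0.24]
```

```bash
python3 -m handwheel '[[[1,-0.0156,0,-0.0123,0,0,0],[1,-0.03,-0.0005,-0.026,0,0,0],[1,-0.0431,0,-0.0409,0,0,0],[1,-0.0548,0.0005,-0.057,0,0,0],[1,-0.0651,0.001,-0.074,0,0,0]]]'; python3 bc.py
```

```text
time_s: 39.22
ee_pos: [463.9, 144.4, 230.5]
eef_rot: [0.996, -0.028, 0.09, -0.006]
wrist_force: [12.0, -1.9, -2.6]
finger_gap: 9.0
F [12.  -1.9 -2.6] gap 9.0 th 0.503 R 220.9 q [ 0.19  0.35  1.88 -0.04  0.74  0.28]
```

```bash
python3 -m handwheel '[[[1,-0.0075,0,-0.0163,0,0,0],[1,-0.014,0,-0.0331,0,0,0],[1,-0.0188,0,-0.0505,0,0,0],[1,-0.0226,0,-0.0682,0,0,0],[1,-0.0249,0,-0.083,0,0,0]]]'; python3 bc.py
```

```text
time_s: 39.63
ee_pos: [438.2, 143.3, 146.3]
eef_rot: [0.996, -0.028, 0.088, -0.005]
wrist_force: [3.8, 1.9, 2.8]
finger_gap: 9.1
F [3.8 1.9 2.8] gap 9.1 th 0.101 R 220.5 q [ 0.2   0.49  2.02 -0.07  0.46  0.32]
```

```bash
python3 -m handwheel '[[[1,0,0,-0.002,0,0,0],[1,0,0,-0.004,0,0,0],[1,0,0,-0.004,0,0,0]]]'; python3 bc.py
```

```text
time_s: 39.88
ee_pos: [438.0, 143.2, 142.5]
eef_rot: [0.996, -0.028, 0.087, -0.004]
wrist_force: [-2.8, 7.4, -3.4]
finger_gap: 9.1
F [-2.8  7.4 -3.4] gap 9.1 th 0.084 R 220.4 q [ 0.2   0.49  2.02 -0.07  0.46  0.32]
```

```bash
python3 -m handwheel '[[[1,0,0,-0.001,0,0,0],[1,0,0,-0.002,0,0,0]]]'; python3 bc.py;python3 -m handwheel '[[[1,0,0,-0.001,0,0,0],[1,0,0,-0.001,0,0,0]]]'; python3 bc.py
```

```text
time_s: 40.05
ee_pos: [438.0, 143.2, 141.7]
eef_rot: [0.996, -0.028, 0.088, -0.004]
wrist_force: [-22.0, 3.9, 64.4]
finger_gap: 8.9
F [-22.    3.9  64.4] gap 8.9 th 0.081 R 220.2 q [ 0.2   0.5   2.02 -0.07  0.45  0.32]
time_s: 40.22
ee_pos: [438.2, 143.0, 140.8]
eef_rot: [0.996, -0.028, 0.088, -0.004]
wrist_force: [-10.6, -0.1, 28.1]
finger_gap: 9.1
F [-10.6  -0.1  28.1] gap 9.1 th 0.076 R 220.0 q [ 0.2   0.5   2.02 -0.07  0.45  0.32]
```

```bash
python3 -m handwheel '[[[1,0,0,0.001,0,0,0],[0.74,0,0,0.001,0,0,0],[0.74,0,0,0.001,0,0,0],[0.74,0,0,0.001,0,0,0]]]'; python3 bc.py; python3 -m handwheel '[[[0.74,-0.002,0,0.012,0,0,0],[0.74,-0.005,0,0.03,0,0,0],[0.74,-0.012,0,0.06,0,0,0],[0.74,-0.03,0,0.1,0,0.03,0],[0.74,-0.06,0.02,0.14,0,0.05,0]]]'; python3 bc.py
```

```text
time_s: 40.55
ee_pos: [438.5, 143.0, 140.7]
eef_rot: [0.996, -0.028, 0.088, -0.004]
wrist_force: [0.4, 0.3, 0.9]
finger_gap: 22.2
F [0.4 0.3 0.9] gap 22.2 th 0.076 R 219.7 q [ 0.2   0.5   2.02 -0.07  0.45  0.32]
time_s: 40.97
ee_pos: [386.3, 156.9, 271.8]
eef_rot: [0.998, -0.029, 0.062, -0.003]
wrist_force: [0.5, 0.5, 0.6]
finger_gap: 22.1
F [0.5 0.5 0.6] gap 22.1 th 0.491 R 312.2 q [ 0.26  0.21  1.94 -0.04  0.88  0.34]
```

```bash
python3 -m handwheel '[[[0.5,-0.02,0.04,0.02,0,0,0],[0.5,-0.04,0.08,0.03,0,0,0],[0.5,-0.06,0.12,0.03,0,0,0],[0.5,-0.08,0.16,0.03,0,0,0],[0.5,-0.08,0.19,0.03,0,0,0]]]'; python3 - <<'E'
from h import *
from k import *
for n in("scene","top"):
    c=S(n); c.save(f"pics/z_{n}.png")
    q=(c.P-GC)@Rg; r=np.hypot(q[...,0],q[...,2]-60)
    m=(r>212)&(r<232)&(abs(q[...,1])<50)&(q[...,0]<-100)&(q[...,2]>60)&(q[...,2]<200); k=q[m]; print(n,"bar",len(k),np.median(k,0).round(1) if len(k) else '',"th",np.median(np.arctan2(k[:,2]-60,-k[:,0])) if len(k) else '')
    print("expected bar px",c.proj(g2w([-220.2,0,79.2])))
    for b in blobs(mask(c,"blue"),40): print("blue",b.sum(),np.nanmedian(c.P[b],0).round(1))
    gm=max(blobs(mask(c,"green")),key=lambda b:b.sum()); p=c.P[gm]; p=p[(p[:,2]>34)&(p[:,2]<50)]; print("pan",cv2.minAreaRect(p[:,:2].astype(np.float32)))
    for b in blobs(mask(c,"yellow")): print("yellow",np.nanmedian(c.P[b],0).round(0))
E
```

```text
time_s: 41.38
ee_pos: [304.2, 344.6, 300.3]
eef_rot: [0.998, -0.028, 0.062, -0.004]
wrist_force: [0.9, 0.3, 0.9]
finger_gap: 42.8
scene bar 162 [-219.8    1.2   85.4] th 0.11468945455453863
expected bar px [310.24465513 179.92991348]
blue 237 [ 639.4 -291.7   34.8]
pan ((655.9427490234375, -291.8334655761719), (158.09523010253906, 172.32415771484375), 81.20491790771484)
yellow [ 344. -357.   32.]
yellow [ 347. -456.   32.]
yellow [ 438. -548.   38.]
top bar 170 [-220.1   -4.7   83.6] th 0.10672872839296359
expected bar px [251.59828367 247.11856068]
blue 165 [ 637.6 -292.2   32.9]
pan ((654.2928466796875, -290.9237976074219), (158.6329345703125, 176.0762939453125), 81.29513549804688)
yellow [ 437. -551.   38.]
yellow [ 342. -352.   31.]
yellow [ 344. -453.   30.]
```

View pics/z_scene.png

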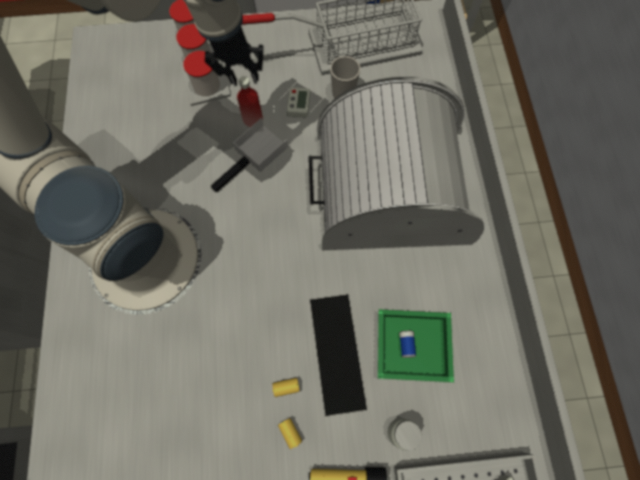

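View pics/z_top.png

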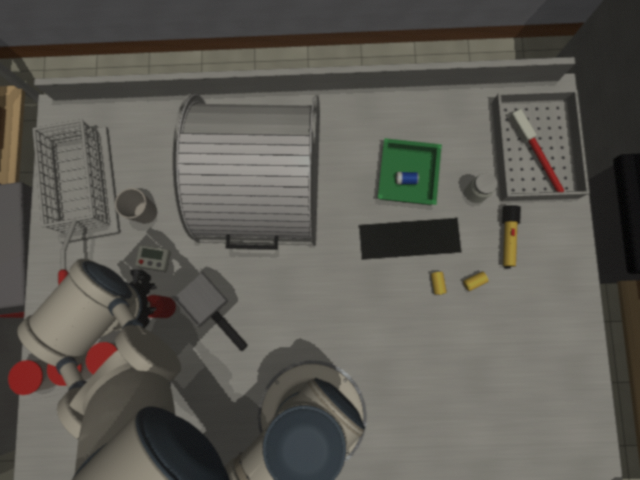

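The shutter is down: the bar measures z≈84 on its top surface, against 79 + 6 expected. The mat is empty, the blue cell is in the pan and the bystanders are in place. Handing in.

```bash
python3 -c "
from bench import env
print(env.state()['wrist_force']); print(env.hand_in())"
```

```text
[ 0.13141539  0.02791294 -0.70943617]
the job is handed in; nothing more can be done
None
```

The job is done and handed in at about 41 s. I rolled the shutter up and moved the only blue cell present (bay 3) to the green pan. The three orange cells went into bays 2, 4 and 3, plus ends outward, and then I rolled the shutter down.

**Last checks**
- **Orange cells:** with the shutter still up, both cameras put all three tops at about 80–82 mm along their length, with the plus ends at the lips. I felt the contact push back in bays 3 and 4 and only slightly in bay 2. A quick slope fit gave 4° for bay 2, but the closer height profile read level.
- **Shutter:** its bar reached the end stop both ways. At the bottom it reads about 84–85 mm on its top surface, as expected for fully down.
- **Pan and bystanders:** the pan was knocked about 24 mm at some point while the arm was elsewhere. The blue cell is still inside it. The yellow look-alikes have not moved, and the other things look unmoved.

**Mishaps**
- **Shutter bar:** a mistaken extra command pulled the grip off the bar while raising the shutter. I finished by pushing the bar with closed fingers.
- **Upper stop:** the wrist force reached about 100 N there, and about 64 N pressing down at the bottom stop; the limit is 120 N.
- **Bay 2 lip:** the first orange cell touched the lip at about 40 N on its first approach. I backed off and reinserted it higher.

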